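# Top off the crosswise slat stack and hold the loaded drying carrier

## Robot

A 6-joint arm with a two-finger parallel gripper is mounted at the origin on the work surface. World frame = base frame: x ahead of the robot, y to its left, z up, the work surface at z = 0. Lengths are in m, angles in rad, forces in N, time in s.
With the tool pointing down it reaches from about 0.225 to 0.875 m from the base axis. Payload 3.4 kg.
Tool frame: the origin (TCP) lies between the finger pads; the fingertips stand 11 mm ahead of it and the grasp point (between the pads) lies 8 mm behind it (tips_ahead is the distance from the TCP to the fingertips, in m); z points along the fingers, x is the direction in which the jaws open and shut, and the axes are right-handed (so a half turn about z gives the same grasp; the last joint's range is limited). The gripper opens to 85 mm and grips with 20 to 120 N. Pads are 22 mm wide; open, the fingers measure 114 mm over their backs; the gripper's body (76 mm by 85 mm) begins 54 mm behind the grasp point. The pads swing forward as they close: fully open they stand 13 mm farther back than shut.
Start: joints at [-1.336, 0.276, 1.505, -0, 1.361, -0.121], TCP at [0.2, -0.539, 0.242] pointing down, gripper open.
Joint ranges: [-2.89, 2.89], [-0.75, 2.08], [0.22, 2.7], [-1.18, 4.32], [0.11, 2.71], [-2.7, 2.7]. Speed limits (rad/s): [2.57, 2.57, 3.14, 3.14, 3.14, 3.14].

## Interface

Orientations are given as a unit quaternion [w, x, y, z].
In Python, from rig import get_state, get_image, sign_off, masks_of, tips_ahead gives the robot as it stands.
- The arm moves only by the tool play_rows, never from a script. Its argument "series" is a list of rows, each an object of numbers: "fingers": the closure, from -1 (fully open) to 1 (shut); "dx", "dy", "dz": the shift along the world's x, y, z in mm; "turn": the turn about the world's z in rad. A call has 1 to 20 rows; each row shifts and turns the pose as measured when the row begins; what a row does not reach is not made up. A row lasts 1/12 s, in which the tool goes at most 41.7 mm and 7.16 degrees, less where a joint would pass 70% of its speed; a pose out of reach is approached as far as the arm can. A call with a gripper value outside its range is refused whole. The fingers move at their own pace and stop on an object; "squeeze" is the grip in N (left out, the last holds). Time passes only in rows, so rows that do not move let the fingers close. It gives the time, the measured TCP pose, the force and the opening at its end, in the units of the state.
- get_state(): the state, without advancing time (a new reading comes with each control period).
- get_image(name): name is "scene" or "top" or "wrist"; returns a dict with "pixels" (420x560x3 uint8, red, green, blue), "vfov" (degrees; the focal length in pixels is half the picture's height over the tangent of half this angle, whatever the lens; pixels are square), "cx", "cy" (the principal point, pixels), "rvec" (rotation vector, rad) and "tvec" (3), from world to camera coordinates, as OpenCV has them; the wrist camera has in their place "hand_eye" (4x4, takes a point from camera to tool coordinates, whose origin is the TCP and whose axes are the tool frame's). Camera axes: x right, y down, z forward; pixel columns grow to the right and rows downward; lengths in m; the calibration is good to about 2 mm. A picture is of the moment at which its call begins: read the wrist's pose just before it. There is no depth.
- sign_off(): hands the job in, once; it reports no verdict.
Trained networks look in a picture, given as the dict that the camera call returned (one of the last four; its "shot" number tells which), for a name from the list of things; names that differ only in an ending like _2 or _b are one class to them, and where a whole thing is asked for, a point or a joint stands for the part that bears it (a point fixed in the world has none). Each returns a list of dicts, best first, with "p" (0 to 1); they miss things now and then, are a little off and sometimes report something else, mostly with a low value. They report only what shows in the picture. A call takes as long as a camera call. They do not tell look-alikes from the thing itself.
- masks_of(picture, label): "region" (420x560 bool, what is visible of it) and "xy" ([column, row] in pixels, amid what is visible of it).
The state is a dict: "clock": time; "qpos": joint angles; "qd": joint speeds; "effort": joint torques, N m; "position": TCP position; "ee_rot": TCP orientation; "contact_force": force on the tool from outside, world axes, zero at the start; "moment": the same for the moment, N m; "width": finger opening in m.
Only numpy, scipy, OpenCV 4.12 (cv2) and the standard library are available. Lean on these libraries where they do the work, as an engineer would, in place of code of your own. Each camera call takes 0.05 s, during which the arm holds its last target. There are 200 camera calls.

## Task

Two handle slats are still lying on the bench: set them down (do not drop them) as the third and last layer of the stack on the drying carrier, one on each side of the stem, lying across the layer below and straight above the bottom pair. Then grip the carrier by its T-handle and lift the whole stack about a hand's breadth off the bench without disturbing it. Finish while holding it there, steady and level, ready for the drying oven; leave everything else on the bench where it is.

Things in the scene. Friction and masses are not known exactly. Their poses are not given: they have to be found in the camera images.
- carrier: Drying carrier, 0.4 kg empty, 0.6 loaded, balanced about its stem: open grate 180 x 180 x 14 of steel flat bars, bar tops 14 above the feet; a steel stem (10 thick) rises from its middle to a T-handle. Origin: centre of the grate at the feet, z up. Slats lie loose on it in layers of two, 60 to either side of the stem (centre to centre): layers 1 and 3 along the carrier's x, layer 2 along its y.
- seat_left (a point): Place of one third-layer slat: where the centre of its underside comes to rest, at the carrier's x = 0, y = +60, z = 34 (on top of the second layer); the slat lies along the carrier's x. Top of the full stack: z = 44.
- seat_right (a point): Place of the other third-layer slat, the same at the carrier's y = -60.
- handle (a point): Middle of the carrier's T-handle, on the stem's line, 66 above the feet. The T-bar is steel, 80 long along the carrier's x, 12 wide along its y, 14 high (z = 59 to 73); below it only the stem.
- slat1: Plain pale wooden slat, the same as the other five: 170 long (own x) x 28 wide (own y) x 10 thick (own z), about 35 g. Origin at the centre of its underside. In the tower, first layer, at the carrier's y = +60, along its x.
- slat2: Plain pale wooden slat, the same as the other five: 170 long (own x) x 28 wide (own y) x 10 thick (own z), about 35 g. Origin at the centre of its underside. In the tower, first layer, at the carrier's y = -60, along its x.
- slat3: Plain pale wooden slat, the same as the other five: 170 long (own x) x 28 wide (own y) x 10 thick (own z), about 35 g. Origin at the centre of its underside. In the tower, second layer, at the carrier's x = +60, along its y.
- slat4: Plain pale wooden slat, the same as the other five: 170 long (own x) x 28 wide (own y) x 10 thick (own z), about 35 g. Origin at the centre of its underside. In the tower, second layer, at the carrier's x = -60, along its y.
- slat5: Plain pale wooden slat, the same as the other five: 170 long (own x) x 28 wide (own y) x 10 thick (own z), about 35 g. Origin at the centre of its underside. Lies flat on the bench, to the right of the carrier: to be stacked (either side).
- slat6: Plain pale wooden slat, the same as the other five: 170 long (own x) x 28 wide (own y) x 10 thick (own z), about 35 g. Origin at the centre of its underside. Lies flat on the bench, to the right of the carrier: to be stacked (either side).
- offcut: Bystander: short wooden offcut 70 x 28 x 22 lying among the loose slats. Origin: centre of underside, x along its length.
- file: Bystander: flat file with a dark wooden handle, 240 long (x, from -115 to +125), 27 wide at the handle, 27 high, among the loose slats. Origin: on the bench, under the file.
- glue: Bystander: upright yellow bottle with a black cap, 56 diameter, 150 high. Origin: centre of underside.
- tape: Bystander: tape measure, black case with yellow sides, 66 x 34 x 64 high. Origin: centre of underside.
- hammer: Bystander: hammer 300 long, lying across the back of the bench. Origin under its middle, x along the shaft to the head.
- round1: Bystander: upright slug of bright steel round stock, 50 diameter, 50 high. Origin: centre of underside.
- round2: Bystander: upright slug of dark steel round stock, 40 diameter, 40 high. Origin: centre of underside.
Mind the look-alikes: they are no part of the job. Leave any green or purple look-alike of the slat3 alone.

How it is judged:
By the outcome, as a careful person would: the job done as asked, in the order asked, and still so for the second after the job is handed in, while the arm keeps its last pose, push and grip.
It also fails if it takes over 72 s, if anything falls off the work surface, if the arm or the gripper's body presses on something with over 40 N, if the wrist force passes 120 N, or if a joint passes its speed limit or range.

## Working session

There is one attempt and no reset: what is moved stays moved. The work goes in short steps, Python scripts to look and compute and a tool call to move; the robot and the scene stay as the last step left them, time stands still between calls to the robot, and variables do not carry over. Pictures are saved under pics/ and viewed, about 8 in all and at most 12, crops included, and the job is handed in when it is done.

Besides the shell and the picture viewer there is one more tool, called after "Call:" as a command line: name --argument value ..., lists and objects as JSON in quotes. play_rows: Moves the arm, as the interface text tells. Its arguments: {"type":"object","properties":{"series":{"type":"array"},"squeeze":{"type":"number"}},"required":["series"]}

```bash
ls; mkdir -p pics; cat > h.py <<'E'
import numpy as np,cv2
from scipy.spatial.transform import Rotation as R
from rig import *
def cam(im,st=None):
    f=210/np.tan(np.radians(im['vfov'])/2)
    K=np.array([[f,0,im['cx']],[0,f,im['cy']],[0,0,1]])
    if 'hand_eye' in im:
        q=st['ee_rot'];T=np.eye(4);T[:3,:3]=R.from_quat([q[1],q[2],q[3],q[0]]).as_matrix();T[:3,3]=st['position']
        M=np.linalg.inv(T@np.array(im['hand_eye']))
    else:
        M=np.eye(4);M[:3,:3]=cv2.Rodrigues(np.array(im['rvec'],float))[0];M[:3,3]=np.ravel(im['tvec'])
    return K,M
def proj(c,P):
    K,M=c;p=(M[:3,:3]@np.atleast_2d(P).T+M[:3,3:]);p=K@p;return (p[:2]/p[2]).T
def back(c,uv,z):
    K,M=c;uv=np.atleast_2d(uv);d=np.linalg.inv(K)@np.c_[uv,np.ones(len(uv))].T
    Rt=M[:3,:3].T;o=-Rt@M[:3,3];d=(Rt@d).T
    return o+d*((z-o[2])/d[:,2])[:,None]
def tri(c1,u1,c2,u2):
    X=cv2.triangulatePoints(c1[0]@c1[1][:3],c2[0]@c2[1][:3],np.array(u1,float).reshape(2,1),np.array(u2,float).reshape(2,1));return (X[:3]/X[3]).ravel()
def save(im,n,s=1,crop=None):
    p=im['pixels'][:,:,::-1]
    if crop:p=p[crop[1]:crop[3],crop[0]:crop[2]]
    cv2.imwrite('pics/'+n,cv2.resize(p,None,fx=s,fy=s,interpolation=cv2.INTER_CUBIC))
E
python3 - <<'E'
from h import *
s=get_state();print(s)
a=get_image('scene');b=get_image('top')
both=np.vstack([a['pixels'],b['pixels']])
save(a,'scene1.png',1.4);save(b,'top1.png',1.4)
print({k:v for k,v in b.items() if k!='pixels'},{k:v for k,v in a.items() if k!='pixels'})
for l in ['slat5','carrier','offcut','file','handle']:
  for n,i in (('scene',a),('top',b)):
    for m in masks_of(i,l): print(l,n,round(m['p'],2),m['xy'],m['region'].sum(),back(cam(i),m['xy'],0.01).round(3)[0])
E
```

```text
pics
{'clock': 0.0, 'qpos': array([-1.33600304e+00,  2.76614464e-01,  1.50616339e+00, -1.63927502e-06,
        1.36071595e+00, -1.21011386e-01]), 'qd': array([-9.60689433e-04,  3.31861292e-04, -1.82273403e-03, -1.99365019e-03,
       -1.62487244e-03,  5.92739219e-05]), 'effort': array([-7.63408025e-04, -4.16785741e+01, -2.45807683e+01, -3.39184053e-04,
        1.08696686e-02,  7.91355461e-06]), 'position': array([ 0.20016292, -0.53847341,  0.24141655]), 'ee_rot': array([-6.32253169e-04,  8.21079732e-01, -5.70812727e-01, -7.09822895e-04]), 'contact_force': array([-0.26621444, -0.45902006, -0.52282064]), 'moment': array([-0.01313374, -0.04037594,  0.00967613]), 'width': 0.08535437327294668}
{'vfov': 56.37383525310571, 'cx': 279.129208920275, 'cy': 215.6745827247559, 'rvec': array([ 2.05742816, -2.17494383,  0.2207745 ]), 'tvec': array([0.05770636, 0.54761675, 1.03240663]), 'shot': 2} {'vfov': 46.34296678306036, 'cx': 279.05591106177917, 'cy': 213.09601896372666, 'rvec': array([ 1.56408197,  2.08255333, -0.75282401]), 'tvec': array([ 0.10295318, -0.37191205,  1.94929256]), 'shot': 1}
sl
[... 810 characters left out ...]
462 [0.79  0.204 0.01 ]
slat5 top 0.58 [230.5, 193.8] 602 [0.633 0.165 0.01 ]
slat5 top 0.54 [212.8, 223.7] 404 [0.546 0.219 0.01 ]
slat5 top 0.49 [303.3, 156.0] 299 [ 0.737 -0.056  0.01 ]
carrier scene 0.83 [312.7, 231.9] 434 [0.552 0.162 0.01 ]
carrier top 0.69 [232.4, 218.2] 852 [0.559 0.162 0.01 ]
offcut scene 0.76 [184.5, 197.4] 196 [ 0.532 -0.288  0.01 ]
offcut top 0.49 [386.0, 217.2] 286 [ 0.538 -0.282  0.01 ]
file scene 0.7 [169.0, 175.2] 398 [ 0.45  -0.381  0.01 ]
file top 0.68 [430.6, 246.2] 730 [ 0.447 -0.399  0.01 ]
handle scene 0.81 [310.4, 238.2] 663 [0.579 0.161 0.01 ]
handle top 0.76 [234.8, 218.7] 1026 [0.558 0.155 0.01 ]
handle top 0.6 [265.6, 150.8] 302 [0.76  0.056 0.01 ]
```

View pics/top1.png

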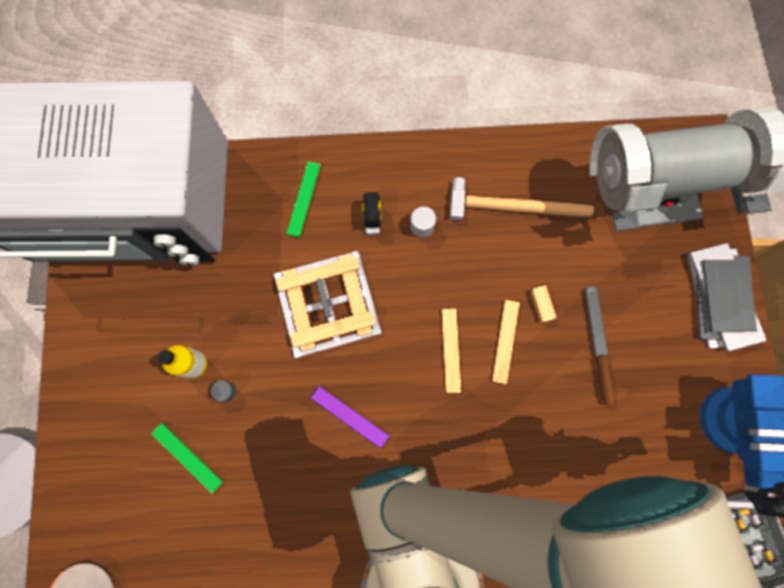

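View pics/scene1.png

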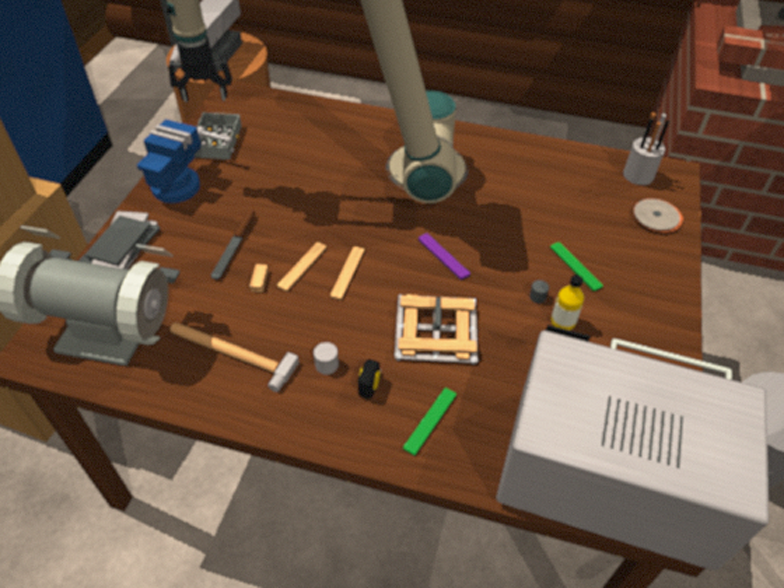

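The top view shows two pale loose slats at top px (322,250) and (361,244). Possible mix-ups are the offcut (388,217), the hammer shaft (375,147), the file (430,246), two green look-alikes (216,144) and (134,327), and a purple one (249,298). The carrier's T-handle is at about (232,213), and its T-bar runs vertically in the image. I choose the two plain pale long slats.

```bash
cat > m1.py <<'E'
from h import *
import rig
print('tips',tips_ahead if not callable(tips_ahead) else tips_ahead())
a=get_image('scene');b=get_image('top');ca,cb=cam(a),cam(b)
def pale(im):
    h=cv2.cvtColor(im['pixels'],cv2.COLOR_RGB2HSV);return ((h[...,0]>12)&(h[...,0]<26)&(h[...,1]>60)&(h[...,2]>150)).astype(np.uint8)
for n,im,c in (('top',b,cb),('scene',a,ca)):
    N,L,S,C=cv2.connectedComponentsWithStats(pale(im))
    for i in range(1,N):
        if S[i,4]>120:
            pts=np.argwhere(L==i)[:,::-1].astype(float)
            W=back(c,pts,0.008)[:,:2]*1000
            r=cv2.minAreaRect(W.astype(np.float32))
            m=W.mean(0);w,v=np.linalg.eigh(np.cov(W.T));yaw=np.arctan2(v[1,1],v[0,1])
            print(n,S[i],C[i].round(1),'ctr',m.round(),'yaw',yaw.round(3),'rect',np.round(r[0]),np.round(r[1]))
save(b,'crop1.png',4,(180,170,380,290))
E
python3 m1.py
```

```text
tips 0.011
top [332 139  92  14 706] [375.1 146. ] ctr [ 757. -274.] yaw 1.434 rect [ 756. -281.] [273.  28.]
top [536 170  24   7 125] [546.3 172.4] ctr [ 647. -772.] yaw 1.609 rect [ 645. -776.] [69. 19.]
top [ 197  181   71   70 2123] [232.2 215.9] ctr [567. 163.] yaw -2.365 rect [569. 164.] [179. 177.]
top [380 204  18  26 255] [388.3 216.6] ctr [ 539. -289.] yaw -2.939 rect [ 540. -289.] [76. 35.]
top [352 214  20  61 691] [361.2 244. ] ctr [ 465. -203.] yaw 2.889 rect [ 466. -203.] [ 33. 175.]
top [315 220  15  61 705] [322.2 250.3] ctr [453. -90.] yaw 3.12 rect [455. -90.] [ 33. 172.]
top [117 246  23  23 224] [128.9 257. ] ctr [464. 459.] yaw 3.02 rect [464. 460.] [61. 63.]
top [255 345  32  47 636] [267.5 369.5] ctr [141.  81.] yaw -2.925 rect [142.  69.] [110.  71.]
top [ 415  352  128   68 2305] [470.1 395.6] ctr [  46. -452.] yaw 1.639 rect [  28. -471.] [176. 294.]
top [302 393  41  27 414] [320.  408.2] ctr [ 37. -52.] yaw 1.075 rect [ 42. -57.] [105.  64.]
top [270 400  17  20 222] [277.5 410.3] ctr [38. 60.] yaw -2.751 rect [38. 59.] [50. 34.]
scene [278 105  11  25 178] [283.6 117.4] ctr [ 22. -82.] yaw -2.894 rect [ 18. -87.] [150.  39.]
scene [ 22 127  21  14 169] [ 31.2 133.4] ctr [ 392. -972.] yaw 1.181 rect [ 395. -984.] [89. 55.]
scene [198 173  35  34 362] [214.9 189.5] ctr [ 466. -204.] yaw 2.893 rect [ 463. -203.] [ 34. 175.]
scene [236 176  24  37 355] [247.5 194.1] ctr [453. -90.] yaw 3.122 rect [451. -90.] [ 32. 175.]
scene [178 188  13  18 162] [184.2 196.4] ctr [ 526. -292.] yaw -2.929 rect [ 526. -292.] [79. 32.]
scene [397 204  20  18 218] [406.6 212.1] ctr [380. 442.] yaw 2.567 rect [386. 442.] [58. 78.]
scene [ 284  210   57   47 1388] [311.4 232.5] ctr [553. 158.] yaw -2.966 rect [552. 159.] [180. 178.]
scene [124 232  75  33 487] [166.  249.5] ctr [ 748. -259.] yaw 1.429 rect [ 744. -281.] [270.  28.]
```

View pics/crop1.png

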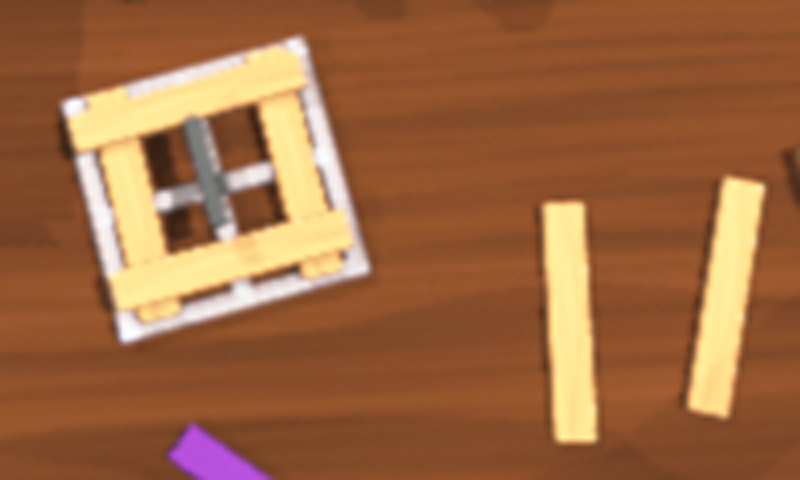

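Both views agree on the slats at z≈8–10 mm: A at (454,-90) with yaw -0.02, B at (465,-203) with yaw -0.25. First I move above the carrier for a wrist look.

Call:
play_rows --series '[{"dx": 18, "dy": 35}, {"dx": 18, "dy": 35}, {"dx": 18, "dy": 35}, {"dx": 18, "dy": 35}, {"dx": 18, "dy": 35}, {"dx": 18, "dy": 35}, {"dx": 18, "dy": 35}, {"dx": 18, "dy": 35}, {"dx": 18, "dy": 35}, {"dx": 18, "dy": 35}, {"dx": 18, "dy": 35}, {"dx": 18, "dy": 35}, {"dx": 18, "dy": 35}, {"dx": 18, "dy": 35}, {"dx": 18, "dy": 35}, {"dx": 18, "dy": 35}, {"dx": 18, "dy": 35}, {"dx": 18, "dy": 35}, {"dx": 0, "dy": 0}, {"dx": 0, "dy": 0}]'

```text
invalid input at $.series[0]: expected keys fingers, dx, dy, dz, turn
```

```bash
cat > w.py <<'E'
import sys,pickle
from h import *
s=get_state();w=get_image('wrist');pickle.dump((s,w),open(sys.argv[1]+'.pkl','wb'))
save(w,sys.argv[1]+'.png',1.4);q=s['ee_rot'];x=R.from_quat([q[1],q[2],q[3],q[0]]).as_matrix()[:,0]
print(s['clock'],s['position'].round(4),'jawyaw',np.arctan2(x[1],x[0]).round(3),s['width'],s['contact_force'].round(2),s['qpos'].round(2))
E
python3 w.py w1
```

```text
0.7 [ 0.2003 -0.539   0.2423] jawyaw -1.215 0.08527155046757987 [-0.51 -0.56  0.08] [-1.34  0.28  1.5  -0.    1.36 -0.12]
```

View pics/w1.png

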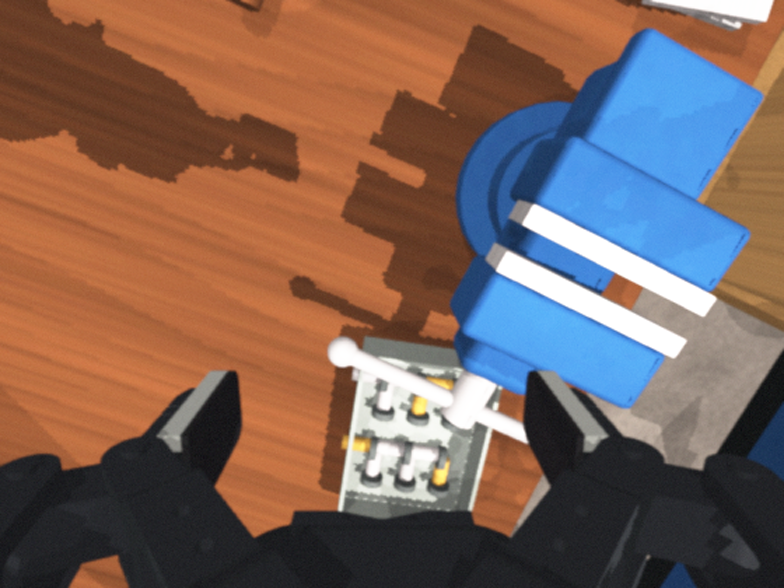

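The move was refused because every key is needed in each row. The picture shows only the vise, still at the start pose; image up is about +x. I'll resend it.

Call:
play_rows --series '[{"fingers": -1, "dx": 16, "dy": 38, "dz": 0, "turn": -0.01}, {"fingers": -1, "dx": 16, "dy": 38, "dz": 0, "turn": -0.01}, {"fingers": -1, "dx": 16, "dy": 38, "dz": 0, "turn": -0.01}, {"fingers": -1, "dx": 16, "dy": 38, "dz": 0, "turn": -0.01}, {"fingers": -1, "dx": 16, "dy": 38, "dz": 0, "turn": -0.01}, {"fingers": -1, "dx": 16, "dy": 38, "dz": 0, "turn": -0.01}, {"fingers": -1, "dx": 16, "dy": 38, "dz": 0, "turn": -0.01}, {"fingers": -1, "dx": 16, "dy": 38, "dz": 0, "turn": -0.01}, {"fingers": -1, "dx": 16, "dy": 38, "dz": 0, "turn": -0.01}, {"fingers": -1, "dx": 16, "dy": 38, "dz": 0, "turn": -0.01}, {"fingers": -1, "dx": 16, "dy": 38, "dz": 0, "turn": -0.01}, {"fingers": -1, "dx": 16, "dy": 38, "dz": 0, "turn": -0.01}, {"fingers": -1, "dx": 16, "dy": 38, "dz": 0, "turn": -0.01}, {"fingers": -1, "dx": 16, "dy": 38, "dz": 0, "turn": 0}, {"fingers": -1, "dx": 16, "dy": 38, "dz": 0, "turn": 0}, {"fingers": -1, "dx": 16, "dy": 38, "dz": 0, "turn": 0}, {"fingers": -1, "dx": 16, "dy": 38, "dz": 0, "turn": 0}, {"fingers": -1, "dx": 10, "dy": 38, "dz": 0, "turn": 0}, {"fingers": -1, "dx": 0, "dy": 0, "dz": 0, "turn": 0}, {"fingers": -1, "dx": 0, "dy": 0, "dz": 0, "turn": 0}]'

```text
clock: 2.42
position: [0.4808, 0.1594, 0.2447]
ee_rot: [-0.002, 0.778, -0.628, 0.008]
contact_force: [-0.3, -0.3, 0.2]
width: 0.0853
```

```bash
python3 w.py w2
```

```text
2.4167 [0.4808 0.1594 0.2447] jawyaw -1.358 0.08527331419501993 [-0.27 -0.25  0.18] [ 0.19  0.16  1.65 -0.01  1.31  1.55]
```

View pics/w2.png

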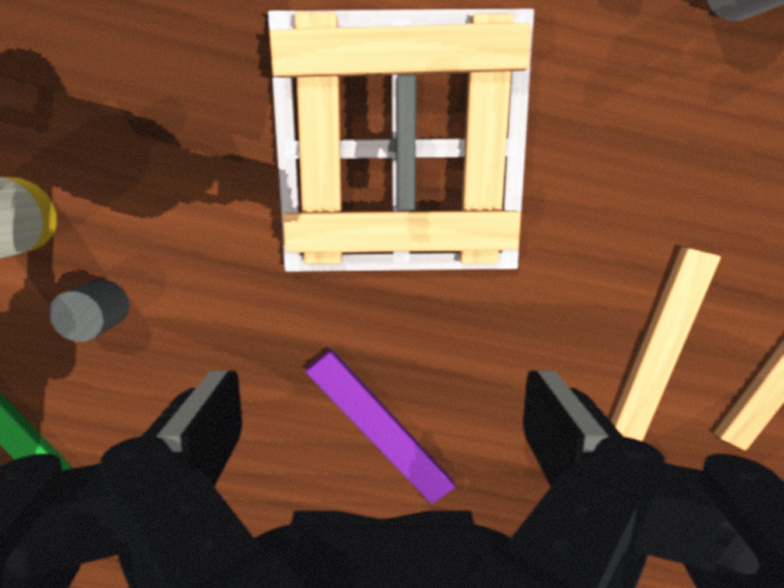

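The wrist view shows the carrier nearly aligned with the tool. Display-pixel corners of the grate are (269,10), (534,10), (518,268), (286,270). The T-bar spans (397–414, 75–210) and the second-layer slats are at rows 24–76 and 211–252.

```bash
cat > fit.py <<'E'
import pickle
from h import *
from scipy.optimize import least_squares
s,w=pickle.load(open('w2.pkl','rb'));c=cam(w,s)
pix=np.array([(397,75),(414,75),(414,210),(397,210), (269,10),(534,10),(518,268),(286,270)])/1.4
obj=np.array([(40,6,73),(40,-6,73),(-40,-6,73),(-40,6,73),(90,90,14),(90,-90,14),(-90,-90,14),(-90,90,14)])/1000.
far=np.array([(272,27),(531,24),(529,70),(274,76),(285,213),(520,211),(520,250),(286,252)])/1.4
fo=np.array([(74,85,34),(74,-85,34),(46,-85,34),(46,85,34),(-46,85,34),(-46,-85,34),(-74,-85,34),(-74,85,34)])/1000.
def X(p,o):
    r=R.from_euler('z',p[2]).as_matrix();return o@r.T+[p[0],p[1],p[3]]
def fun(p,o,u): return (proj(c,X(p,o))-u).ravel()
for nm,o,u in (('T',obj[:4],pix[:4]),('grate',obj[4:],pix[4:]),('L2',fo,far),('all',np.r_[obj,fo],np.r_[pix,far])):
    q=least_squares(lambda p:fun(np.r_[p,0],o,u),[.56,.16,.2]);print(nm,q.x.round(4),np.abs(q.fun).max().round(1))
q=least_squares(fun,[.56,.16,.2,0],args=(np.r_[obj,fo],np.r_[pix,far]));print('z free',q.x.round(4),q.fun.reshape(-1,2).round(1).tolist())
b=get_image('top');cb=cam(b)
for i,(u,v) in enumerate([((405.5,75),(229.3,200)),((405.5,210),(235.5,228.5))]):
    print('Tbar end tri',tri(c,np.array(u)/1.4,cb,v).round(4))
E
python3 fit.py
```

```text
T [0.5638 0.1619 0.228 ] 1.2
grate [0.5644 0.1613 0.2234] 0.7
L2 [0.5655 0.1623 0.2302] 1.4
all [0.5648 0.162  0.2275] 2.2
z free [ 0.5649  0.1619  0.2275 -0.0018] [[-1.0, -1.8], [1.4, -1.9], [0.8, -0.5], [-0.6, -0.3], [0.1, 0.8], [-1.2, -1.3], [-1.1, -1.2], [-0.0, -0.4], [-0.1, 1.2], [1.1, 1.3], [0.5, 1.8], [0.6, -0.4], [-0.8, 1.3], [0.7, 0.5], [-1.0, 0.3], [0.2, 1.1]]
Tbar end tri [0.6139 0.1696 0.0097]
Tbar end tri [0.5233 0.1508 0.0407]
```

Carrier fit: (565,162) with yaw 0.227, and a free-height fit gives −2 mm, as it should. My hand-read T-bar ends in the top view gave a poor triangulation, so I discard it. Next I look at both loose slats with the wrist camera.

Call:
play_rows --series '[{"fingers": -1, "dx": -10, "dy": -34, "dz": 0, "turn": -0.026}, {"fingers": -1, "dx": -10, "dy": -34, "dz": 0, "turn": -0.026}, {"fingers": -1, "dx": -10, "dy": -34, "dz": 0, "turn": -0.026}, {"fingers": -1, "dx": -10, "dy": -34, "dz": 0, "turn": -0.026}, {"fingers": -1, "dx": -10, "dy": -34, "dz": 0, "turn": -0.026}, {"fingers": -1, "dx": -10, "dy": -34, "dz": 0, "turn": -0.026}, {"fingers": -1, "dx": -10, "dy": -34, "dz": 0, "turn": -0.026}, {"fingers": -1, "dx": -10, "dy": -34, "dz": 0, "turn": -0.026}, {"fingers": -1, "dx": -10, "dy": -34, "dz": 0, "turn": -0.026}, {"fingers": -1, "dx": 0, "dy": 0, "dz": 0, "turn": 0}, {"fingers": -1, "dx": 0, "dy": 0, "dz": 0, "turn": 0}]'

```text
clock: 3.43
position: [0.3733, -0.1736, 0.2464]
ee_rot: [-0.001, -0.686, 0.727, -0.012]
contact_force: [0.1, 0.3, -0.1]
width: 0.0851
```

```bash
python3 w.py w3; cat > sl.py <<'E'
import sys,pickle
from h import *
s,w=pickle.load(open(sys.argv[1]+'.pkl','rb'));c=cam(w,s)
h=cv2.cvtColor(w['pixels'],cv2.COLOR_RGB2HSV)
m=((h[...,0]>12)&(h[...,0]<28)&(h[...,1]>60)&(h[...,2]>190)).astype(np.uint8)
N,L,S,C=cv2.connectedComponentsWithStats(m)
for i in range(1,N):
    if S[i,4]>500:
        W=back(c,np.argwhere(L==i)[:,::-1].astype(float),0.010)[:,:2]*1000
        r=cv2.minAreaRect(W.astype(np.float32));mm=W.mean(0);e,v=np.linalg.eigh(np.cov(W.T));d=v[:,1]*np.sign(v[0,1])
        print(S[i],C[i].round(),'mean',mm.round(1),'yaw',np.arctan2(d[1],d[0]).round(3),'rect',np.round(r[0],1),np.round(r[1],1),r[2])
E
python3 sl.py w3
```

```text
3.4333 [ 0.3733 -0.1736  0.2464] jawyaw -1.63 0.08513741937817117 [ 0.05  0.33 -0.09] [-0.6   0.01  1.82 -0.01  1.29  1.03]
[ 262    1   61  177 3866] [290. 102.] mean [ 457.2 -198.5] yaw -0.263 rect [ 465.6 -200.1] [ 28.9 170.2] 75.72702026367188
[ 359    0   38   52 1272] [378.  24.] mean [ 526.8 -289. ] yaw 0.321 rect [ 528.1 -289.1] [47.6 29.4] 11.552748680114746
[ 159   22   45  172 3365] [184. 118.] mean [447.2 -88.6] yaw -0.034 rect [454.1 -87.7] [ 29.5 170.1] 88.823486328125
```

View pics/w3.png

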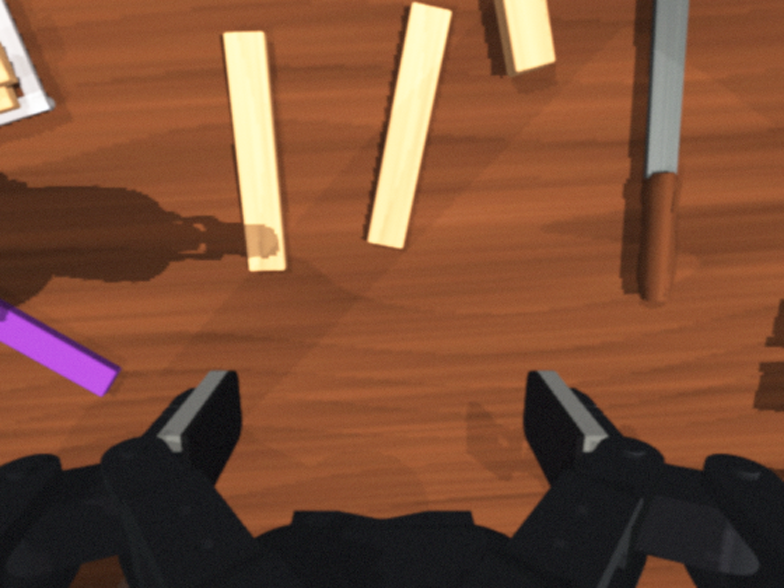

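All four loose-slat candidates are clear here. The two plain slats measure 170×29 at z=10, which matches: A (454,-88) yaw -0.02, B (466,-200) yaw -0.25. Now I go for A.

Call:
play_rows --series '[{"fingers": -1, "dx": 10, "dy": 11, "dz": -20, "turn": 0.005}, {"fingers": -1, "dx": 10, "dy": 11, "dz": -20, "turn": 0.005}, {"fingers": -1, "dx": 10, "dy": 11, "dz": -20, "turn": 0.005}, {"fingers": -1, "dx": 10, "dy": 11, "dz": -20, "turn": 0.005}, {"fingers": -1, "dx": 10, "dy": 11, "dz": -20, "turn": 0.005}, {"fingers": -1, "dx": 10, "dy": 11, "dz": -20, "turn": 0.005}, {"fingers": -1, "dx": 10, "dy": 10, "dz": -20, "turn": 0.005}, {"fingers": -1, "dx": 10, "dy": 9, "dz": -20, "turn": 0.005}, {"fingers": -1, "dx": 0, "dy": 0, "dz": 0, "turn": 0}, {"fingers": -1, "dx": 0, "dy": 0, "dz": 0, "turn": 0}]'

```text
clock: 4.32
position: [0.4539, -0.0787, 0.0833]
ee_rot: [-0.001, -0.704, 0.711, -0.016]
contact_force: [-1.2, 0.1, 0.8]
width: 0.0855
```

```bash
cat > st.py <<'E'
from h import *
s=get_state();q=s['ee_rot'];M=R.from_quat([q[1],q[2],q[3],q[0]]).as_matrix();x=M[:,0]
print(round(s['clock'],2),(s['position']*1000).round(1),'jawyaw',np.arctan2(x[1],x[0]).round(3),'tilt',M[:2,2].round(4),'w',round(s['width'],4),s['contact_force'].round(1),s['moment'].round(2),s['qd'].round(3))
E
python3 st.py
```

```text
4.32 [453.9 -78.7  83.3] jawyaw -1.581 tilt [ 0.0218 -0.0235] w 0.0855 [-1.2  0.1  0.8] [ 0.01 -0.01  0.02] [ 0.034  0.027  0.019  0.009 -0.008  0.007]
```

Call:
play_rows --series '[{"fingers": -1, "dx": 0, "dy": -3, "dz": -10, "turn": 0}, {"fingers": -1, "dx": 0, "dy": -3, "dz": -10, "turn": 0}, {"fingers": -1, "dx": 0, "dy": -3, "dz": -10, "turn": 0}, {"fingers": -1, "dx": 0, "dy": 0, "dz": 0, "turn": 0}, {"fingers": -1, "dx": 0, "dy": 0, "dz": 0, "turn": 0}, {"fingers": -1, "dx": 0, "dy": 0, "dz": 0, "turn": 0}]'

```text
clock: 4.82
position: [0.4545, -0.0878, 0.0588]
ee_rot: [0.001, -0.705, 0.709, -0.019]
contact_force: [-0.9, -0.3, 0.7]
width: 0.0852
```

```bash
python3 st.py
```

```text
4.82 [454.5 -87.8  58.8] jawyaw -1.577 tilt [ 0.0285 -0.0264] w 0.0852 [-0.9 -0.3  0.7] [ 0.02  0.07 -0.01] [-0.002 -0.023 -0.011  0.002  0.012 -0.001]
```

Call:
play_rows --series '[{"fingers": -1, "dx": 0, "dy": 0, "dz": -15, "turn": -0.005}, {"fingers": -1, "dx": 0, "dy": 0, "dz": -15, "turn": -0.005}, {"fingers": -1, "dx": 0, "dy": 0, "dz": -10, "turn": -0.005}, {"fingers": -1, "dx": 0, "dy": 0, "dz": -5, "turn": 0}, {"fingers": -0.5, "dx": 0, "dy": 0, "dz": 0, "turn": 0}, {"fingers": -0.5, "dx": 0, "dy": 0, "dz": 0, "turn": 0}]'

```text
clock: 5.32
position: [0.4586, -0.0895, 0.0193]
ee_rot: [0.004, -0.699, 0.715, -0.026]
contact_force: [1.0, -0.1, 0.6]
width: 0.0642
```

```bash
python3 st.py
```

```text
5.32 [458.6 -89.5  19.3] jawyaw -1.593 tilt [ 0.0411 -0.0316] w 0.0642 [ 1.  -0.1  0.6] [0.02 0.07 0.03] [-0.    -0.007 -0.003  0.001  0.006 -0.001]
```

Call:
play_rows --series '[{"fingers": -0.5, "dx": -4, "dy": 1, "dz": -7, "turn": 0}, {"fingers": -0.5, "dx": 0, "dy": 0, "dz": 0, "turn": 0}, {"fingers": -0.5, "dx": 0, "dy": 0, "dz": 0, "turn": 0}]'

```text
clock: 5.57
position: [0.4557, -0.0888, 0.0136]
ee_rot: [0.005, -0.699, 0.714, -0.027]
contact_force: [0.1, 0.7, -0.3]
width: 0.0642
```

```bash
python3 st.py
```

```text
5.57 [455.7 -88.8  13.6] jawyaw -1.593 tilt [ 0.0449 -0.0329] w 0.0642 [ 0.1  0.7 -0.3] [0.01 0.04 0.01] [ 0.    -0.001  0.021  0.002  0.007 -0.001]
```

Call:
play_rows --series '[{"fingers": 0.5, "dx": -1, "dy": 0, "dz": -2, "turn": 0}, {"fingers": 0.5, "dx": 0, "dy": 0, "dz": 0, "turn": 0}, {"fingers": 0.5, "dx": 0, "dy": 0, "dz": 0, "turn": 0}, {"fingers": 0.5, "dx": 0, "dy": 0, "dz": 0, "turn": 0}, {"fingers": 0.5, "dx": 0, "dy": 0, "dz": 0, "turn": 0}, {"fingers": 0.5, "dx": 0, "dy": 0, "dz": 0, "turn": 0}]' --squeeze 40

```text
clock: 6.07
position: [0.455, -0.089, 0.0124]
ee_rot: [0.005, -0.699, 0.714, -0.028]
contact_force: [-0.9, -0.0, 0.7]
width: 0.0267
```

```bash
python3 st.py
```

```text
6.07 [455.  -89.   12.4] jawyaw -1.593 tilt [ 0.0465 -0.0334] w 0.0267 [-0.9 -0.   0.7] [0.04 0.06 0.01] [ 0.001 -0.001  0.001  0.     0.    -0.   ]
```

Call:
play_rows --series '[{"fingers": 0.5, "dx": 0, "dy": 0, "dz": 10, "turn": 0}, {"fingers": 0.5, "dx": 0, "dy": 0, "dz": 20, "turn": 0}, {"fingers": 0.5, "dx": 0, "dy": 0, "dz": 30, "turn": 0}, {"fingers": 0.5, "dx": 0, "dy": 0, "dz": 30, "turn": 0}, {"fingers": 0.5, "dx": 0, "dy": 0, "dz": 30, "turn": 0}, {"fingers": 0.5, "dx": 0, "dy": 0, "dz": 15, "turn": 0}, {"fingers": 0.5, "dx": 0, "dy": 0, "dz": 0, "turn": 0}]'

```text
clock: 6.65
position: [0.4515, -0.0877, 0.1507]
ee_rot: [0.003, -0.699, 0.715, -0.024]
contact_force: [-0.4, -0.3, -0.3]
width: 0.0266
```

```bash
python3 st.py
```

```text
6.65 [451.5 -87.7 150.7] jawyaw -1.593 tilt [ 0.0386 -0.0305] w 0.0266 [-0.4 -0.3 -0.3] [-0.02 -0.04 -0.04] [-0.001 -0.005  0.008  0.001 -0.019 -0.002]
```

Call:
play_rows --series '[{"fingers": 0.5, "dx": 11, "dy": 34, "dz": 0, "turn": 0.028}, {"fingers": 0.5, "dx": 11, "dy": 34, "dz": 0, "turn": 0.028}, {"fingers": 0.5, "dx": 11, "dy": 34, "dz": 0, "turn": 0.028}, {"fingers": 0.5, "dx": 11, "dy": 34, "dz": 0, "turn": 0.028}, {"fingers": 0.5, "dx": 11, "dy": 34, "dz": 0, "turn": 0.028}, {"fingers": 0.5, "dx": 11, "dy": 34, "dz": 0, "turn": 0.028}, {"fingers": 0.5, "dx": 11, "dy": 34, "dz": 0, "turn": 0.028}, {"fingers": 0.5, "dx": 11, "dy": 34, "dz": 0, "turn": 0.028}, {"fingers": 0.5, "dx": 0, "dy": 17, "dz": 0, "turn": 0.02}, {"fingers": 0.5, "dx": 0, "dy": 0, "dz": 0, "turn": 0}, {"fingers": 0.5, "dx": 0, "dy": 0, "dz": 0, "turn": 0}]'

```text
clock: 7.57
position: [0.5377, 0.2127, 0.1377]
ee_rot: [-0.001, 0.783, -0.622, 0.021]
contact_force: [-0.4, -0.8, -1.2]
width: 0.0267
```

```bash
python3 st.py;python3 w.py w4
```

```text
7.57 [537.7 212.7 137.7] jawyaw -1.343 tilt [ 0.0351 -0.025 ] w 0.0267 [-0.4 -0.8 -1.2] [-0.06  0.01  0.01] [ 0.03   0.029  0.011  0.011 -0.006  0.001]
7.5667 [0.5377 0.2127 0.1377] jawyaw -1.343 0.026653359695970553 [-0.42 -0.77 -1.18] [ 0.28  0.35  1.68 -0.04  1.09  1.64]
```

View pics/w4.png

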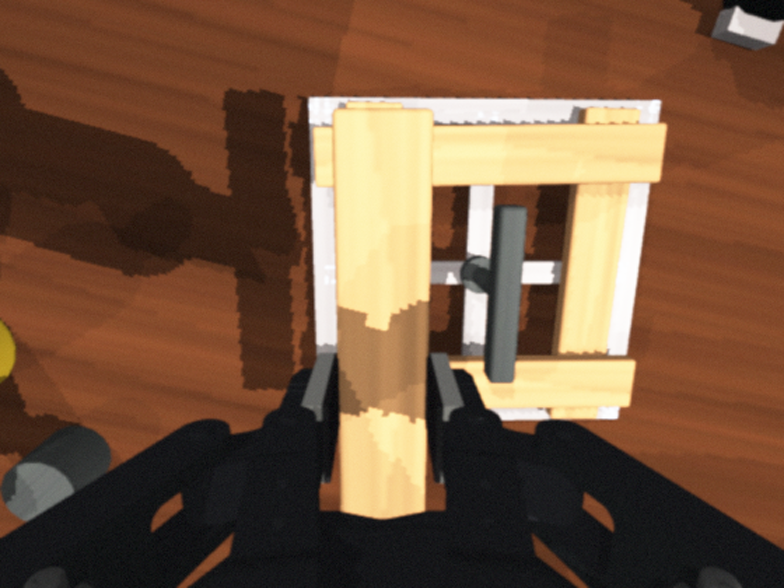

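```bash
cat > fit2.py <<'E'
import pickle
from h import *
from scipy.optimize import least_squares
s,w=pickle.load(open('w4.pkl','rb'));c=cam(w,s)
u=np.array([(497,207),(525,207),(514,382),(486,382),(665,124),(662,185),(635,360),(632,407),(309,98),(660,101),(619,418)])/1.4
o=np.array([(40,6,73),(40,-6,73),(-40,-6,73),(-40,6,73),(74,-85,34),(46,-85,34),(-46,-85,34),(-74,-85,34),(90,90,14),(90,-90,14),(-90,-90,14)])/1000
def fun(p): return (proj(c,o@R.from_euler('z',p[2]).as_matrix().T+[p[0],p[1],p[3]])-u).ravel()
q=least_squares(lambda p:fun(np.r_[p,0]),[.56,.16,.22]);print(q.x.round(4),q.fun.reshape(-1,2).round(1).tolist())
q=least_squares(fun,[.56,.16,.22,0]);print(q.x.round(4))
E4=back(c,np.array([(334,110),(432,110),(426,515),(340,513)])/1.4,s['position'][2]-.0024)*1000
print(E4.round(1),(E4.mean(0)-s['position']*1000).round(1))
f=E4[:2].mean(0)-E4[2:].mean(0);print('len',np.linalg.norm(f),'yaw',np.arctan2(f[1],f[0]))
E
python3 fit2.py
```

```text
[0.5645 0.1622 0.2342] [[0.4, -1.5], [1.0, -1.7], [0.2, 1.3], [1.4, 1.7], [2.2, 2.0], [-1.4, 1.1], [1.3, 0.7], [-1.1, 0.9], [-2.5, -0.3], [-1.3, -2.4], [-1.0, -1.0]]
[ 0.5644  0.1616  0.2343 -0.0013]
[[615.8 244.6 135.3]
 [621.8 219.1 135.3]
 [498.7 189.  135.3]
 [493.7 217.1 135.3]] [19.8  4.8 -2.4]
len 125.90391253198588 yaw 0.23031118168553655
```

Call:
play_rows --series '[{"fingers": 0.5, "dx": 6, "dy": 3, "dz": -15, "turn": 0}, {"fingers": 0.5, "dx": 5, "dy": 3, "dz": -20, "turn": 0}, {"fingers": 0.5, "dx": 2, "dy": 2, "dz": -20, "turn": 0}, {"fingers": 0.5, "dx": 0, "dy": 0, "dz": -12, "turn": 0}, {"fingers": 0.5, "dx": 0, "dy": 0, "dz": 0, "turn": 0}, {"fingers": 0.5, "dx": 0, "dy": 0, "dz": 0, "turn": 0}]'

```text
clock: 8.12
position: [0.5484, 0.2111, 0.0665]
ee_rot: [0.002, 0.78, -0.626, 0.021]
contact_force: [0.1, 0.4, 0.0]
width: 0.027
```

```bash
python3 st.py
```

```text
8.12 [548.4 211.1  66.5] jawyaw -1.353 tilt [ 0.0302 -0.0297] w 0.027 [0.1 0.4 0. ] [ 0.06 -0.04 -0.01] [-0.026  0.01   0.032 -0.006 -0.002 -0.002]
```

Call:
play_rows --series '[{"fingers": 0.5, "dx": 2, "dy": 5, "dz": -4, "turn": 0.006}, {"fingers": 0.5, "dx": 2, "dy": 4, "dz": -4, "turn": 0.006}, {"fingers": 0.5, "dx": 0, "dy": 2, "dz": -4, "turn": 0}, {"fingers": 0.5, "dx": 0, "dy": 0, "dz": 0, "turn": 0}]'

```text
clock: 8.45
position: [0.5539, 0.2207, 0.0559]
ee_rot: [0.001, 0.783, -0.622, 0.022]
contact_force: [-0.9, 0.6, 0.4]
width: 0.0269
```

```bash
python3 st.py
```

```text
8.45 [553.9 220.7  55.9] jawyaw -1.344 tilt [ 0.0338 -0.0289] w 0.0269 [-0.9  0.6  0.4] [ 0.    0.01 -0.01] [-0.001 -0.01  -0.015 -0.005  0.004 -0.005]
```

Aligned. Descending gently until contact.

Call:
play_rows --series '[{"fingers": 0.5, "dx": -2, "dy": 0, "dz": -4, "turn": 0.002}, {"fingers": 0.5, "dx": 0, "dy": 0, "dz": -3, "turn": 0}, {"fingers": 0.5, "dx": 0, "dy": 0, "dz": 0, "turn": 0}]'

```text
clock: 8.7
position: [0.5525, 0.2214, 0.0494]
ee_rot: [-0.0, 0.784, -0.621, 0.023]
contact_force: [0.4, -0.1, -1.2]
width: 0.0267
```

```bash
python3 st.py
```

```text
8.7 [552.5 221.4  49.4] jawyaw -1.341 tilt [ 0.0362 -0.0282] w 0.0267 [ 0.4 -0.1 -1.2] [-0.03  0.02  0.07] [ 0.004 -0.008  0.005  0.002  0.009 -0.001]
```

Call:
play_rows --series '[{"fingers": 0.5, "dx": 0, "dy": -0.5, "dz": -2, "turn": 0}, {"fingers": 0.5, "dx": 0, "dy": 0, "dz": -1, "turn": 0}, {"fingers": 0.5, "dx": 0, "dy": 0, "dz": 0, "turn": 0}]'

```text
clock: 8.95
position: [0.5526, 0.2211, 0.0467]
ee_rot: [-0.001, 0.784, -0.621, 0.023]
contact_force: [-0.5, -1.2, 1.4]
width: 0.0267
```

```bash
python3 st.py
```

```text
8.95 [552.6 221.1  46.7] jawyaw -1.34 tilt [ 0.0371 -0.0281] w 0.0267 [-0.5 -1.2  1.4] [ 0.03 -0.03 -0.01] [ 0.002 -0.002 -0.003 -0.     0.002 -0.001]
```

Call:
play_rows --series '[{"fingers": 0.5, "dx": 0, "dy": 0, "dz": -1, "turn": 0}, {"fingers": 0.5, "dx": 0, "dy": 0, "dz": 0, "turn": 0}]'

```text
clock: 9.12
position: [0.5527, 0.2211, 0.0466]
ee_rot: [-0.001, 0.784, -0.621, 0.024]
contact_force: [-0.5, -0.4, 1.2]
width: 0.0267
```

```bash
python3 st.py
```

```text
9.12 [552.7 221.1  46.6] jawyaw -1.34 tilt [ 0.0379 -0.028 ] w 0.0267 [-0.5 -0.4  1.2] [-0.01  0.05 -0.04] [-0.    -0.004 -0.001  0.001  0.004  0.001]
```

Position stopped advancing, so it's seated. I release and rise slowly.

Call:
play_rows --series '[{"fingers": 0.3, "dx": 0, "dy": 0, "dz": 0, "turn": 0}, {"fingers": 0.15, "dx": 0, "dy": 0, "dz": 0, "turn": 0}, {"fingers": 0, "dx": 0, "dy": 0, "dz": 0, "turn": 0}, {"fingers": 0, "dx": 0, "dy": 0, "dz": 0, "turn": 0}, {"fingers": 0, "dx": 0, "dy": 0, "dz": 0, "turn": 0}, {"fingers": 0, "dx": 0, "dy": 0, "dz": 5, "turn": 0}, {"fingers": 0, "dx": 0, "dy": 0, "dz": 10, "turn": 0}, {"fingers": 0, "dx": 0, "dy": 0, "dz": 15, "turn": 0}, {"fingers": 0, "dx": 0, "dy": 0, "dz": 20, "turn": 0}, {"fingers": 0, "dx": 0, "dy": 0, "dz": 20, "turn": 0}, {"fingers": 0, "dx": 0, "dy": 0, "dz": 20, "turn": 0}, {"fingers": 0, "dx": 0, "dy": 0, "dz": 20, "turn": 0}, {"fingers": 0, "dx": 0, "dy": 0, "dz": 0, "turn": 0}]'

```text
clock: 10.2
position: [0.5515, 0.2207, 0.1642]
ee_rot: [-0.0, 0.784, -0.621, 0.023]
contact_force: [0.1, 0.7, 0.6]
width: 0.0425
```

```bash
python3 st.py; python3 w.py w5
```

```text
10.2 [551.5 220.7 164.2] jawyaw -1.34 tilt [ 0.0366 -0.0282] w 0.0425 [0.1 0.7 0.6] [ 0.    0.04 -0.01] [-0.001  0.01   0.033  0.002 -0.019 -0.   ]
10.2 [0.5515 0.2207 0.1642] jawyaw -1.34 0.042463259575023025 [0.08 0.67 0.59] [ 0.29  0.35  1.61 -0.04  1.16  1.64]
```

View pics/w5.png

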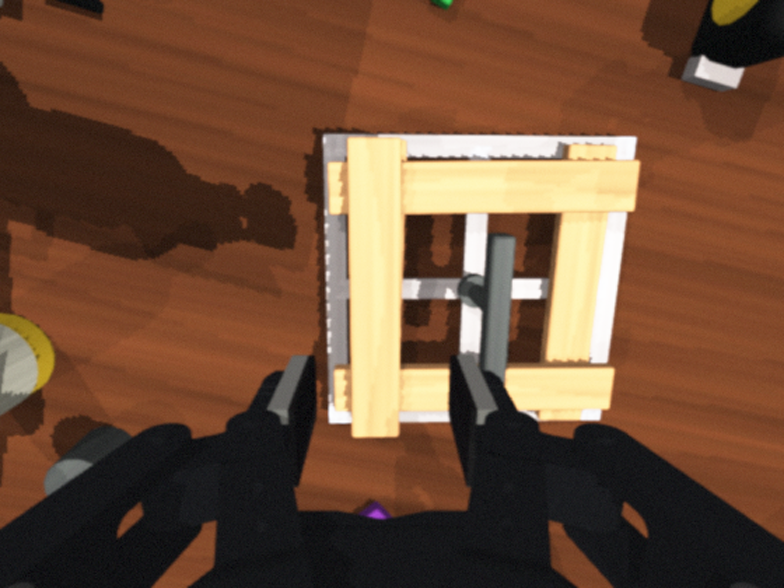

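The slat lies flat on the left seat. Now for slat B.

Call:
play_rows --series '[{"fingers": -0.6, "dx": -7, "dy": -35, "dz": 2, "turn": -0.04}, {"fingers": -0.6, "dx": -7, "dy": -35, "dz": 2, "turn": -0.04}, {"fingers": -0.6, "dx": -7, "dy": -35, "dz": 2, "turn": -0.04}, {"fingers": -0.6, "dx": -7, "dy": -35, "dz": 0, "turn": -0.04}, {"fingers": -0.6, "dx": -7, "dy": -35, "dz": 0, "turn": -0.04}, {"fingers": -0.6, "dx": -7, "dy": -35, "dz": 0, "turn": -0.04}, {"fingers": -0.6, "dx": -7, "dy": -35, "dz": 0, "turn": -0.04}, {"fingers": -0.6, "dx": -7, "dy": -35, "dz": 0, "turn": -0.04}, {"fingers": -0.6, "dx": -7, "dy": -35, "dz": 0, "turn": -0.04}, {"fingers": -0.6, "dx": -7, "dy": -35, "dz": 0, "turn": -0.04}, {"fingers": -0.6, "dx": -7, "dy": -35, "dz": 0, "turn": -0.04}, {"fingers": -0.6, "dx": -7, "dy": -30, "dz": 0, "turn": -0.04}, {"fingers": -0.6, "dx": 0, "dy": 0, "dz": 0, "turn": 0}, {"fingers": -0.6, "dx": 0, "dy": 0, "dz": 0, "turn": 0}]'

```text
clock: 11.42
position: [0.4521, -0.2082, 0.1584]
ee_rot: [-0.009, -0.606, 0.795, -0.015]
contact_force: [-0.2, -0.3, -0.2]
width: 0.0682
```

```bash
python3 st.py; python3 - <<'E'
import pickle
from h import *
s,w=pickle.load(open('w5.pkl','rb'));c=cam(w,s)
E4=back(c,np.array([(348,138),(406,138),(399,437),(352,437)])/1.4,.044)*1000
f=E4[:2].mean(0)-E4[2:].mean(0);print(E4.mean(0).round(1),'len',np.linalg.norm(f).round(1),'yaw',np.arctan2(f[1],f[0]).round(3))
d=E4.mean(0)[:2]-[564.6,162];a=.229;print('carrier xy',d@[np.cos(a),np.sin(a)],d@[-np.sin(a),np.cos(a)])
E
```

```text
11.42 [ 452.1 -208.2  158.4] jawyaw -1.839 tilt [ 0.0038 -0.0343] w 0.0682 [-0.2 -0.3 -0.2] [ 0.06 -0.02  0.03] [-0.054  0.017  0.003 -0.033 -0.016 -0.005]
[552.1 220.4  44. ] len 168.7 yaw 0.225
carrier xy 1.04017996370683 59.681470560341225
```

Call:
play_rows --series '[{"fingers": -0.6, "dx": 5, "dy": 4, "dz": -25, "turn": 0.007}, {"fingers": -0.6, "dx": 4, "dy": 4, "dz": -30, "turn": 0.006}, {"fingers": -0.6, "dx": 3, "dy": 3, "dz": -30, "turn": 0.006}, {"fingers": -0.6, "dx": 0, "dy": 0, "dz": -25, "turn": 0}, {"fingers": -0.6, "dx": 0, "dy": 0, "dz": -8, "turn": 0}, {"fingers": -0.6, "dx": 0, "dy": 0, "dz": 0, "turn": 0}, {"fingers": -0.6, "dx": 0, "dy": 0, "dz": 0, "turn": 0}]'

```text
clock: 12.0
position: [0.4639, -0.191, 0.0355]
ee_rot: [-0.008, -0.616, 0.788, -0.014]
contact_force: [0.3, -0.1, 0.5]
width: 0.0686
```

```bash
python3 st.py
```

```text
12.0 [ 463.9 -191.    35.5] jawyaw -1.814 tilt [ 0.0042 -0.0318] w 0.0686 [ 0.3 -0.1  0.5] [0.02 0.03 0.01] [ 0.017  0.009  0.004  0.002 -0.     0.002]
```

Call:
play_rows --series '[{"fingers": -0.6, "dx": 1, "dy": -5, "dz": -4, "turn": -0.003}, {"fingers": -0.6, "dx": 1, "dy": -4, "dz": -6, "turn": -0.003}, {"fingers": -0.6, "dx": 0, "dy": 0, "dz": -8, "turn": 0}, {"fingers": -0.6, "dx": 0, "dy": 0, "dz": -4, "turn": 0}, {"fingers": -0.6, "dx": 0, "dy": 0, "dz": 0, "turn": 0}, {"fingers": -0.6, "dx": 0, "dy": 0, "dz": 0, "turn": 0}]'

```text
clock: 12.5
position: [0.4699, -0.2025, 0.0162]
ee_rot: [-0.006, -0.614, 0.789, -0.019]
contact_force: [1.0, 0.8, 0.1]
width: 0.0683
```

```bash
python3 st.py
```

```text
12.5 [ 469.9 -202.5   16.2] jawyaw -1.82 tilt [ 0.013  -0.0369] w 0.0683 [1.  0.8 0.1] [0.05 0.   0.1 ] [-0.006  0.004 -0.001  0.001 -0.005 -0.001]
```

Call:
play_rows --series '[{"fingers": -0.6, "dx": -3.5, "dy": 1.5, "dz": -3, "turn": 0}, {"fingers": -0.6, "dx": 0, "dy": 0, "dz": -1, "turn": 0}, {"fingers": 0.5, "dx": 0, "dy": 0, "dz": 0, "turn": 0}, {"fingers": 0.5, "dx": 0, "dy": 0, "dz": 0, "turn": 0}, {"fingers": 0.5, "dx": 0, "dy": 0, "dz": 0, "turn": 0}, {"fingers": 0.5, "dx": 0, "dy": 0, "dz": 0, "turn": 0}, {"fingers": 0.5, "dx": 0, "dy": 0, "dz": 0, "turn": 0}]' --squeeze 40

```text
clock: 13.08
position: [0.4663, -0.2012, 0.013]
ee_rot: [-0.006, -0.614, 0.789, -0.019]
contact_force: [0.8, -0.4, -0.6]
width: 0.0267
```

```bash
python3 st.py
```

```text
13.08 [ 466.3 -201.2   13. ] jawyaw -1.821 tilt [ 0.0146 -0.0378] w 0.0267 [ 0.8 -0.4 -0.6] [0.03 0.03 0.03] [-0.002 -0.004 -0.003  0.     0.004 -0.001]
```

Call:
play_rows --series '[{"fingers": 0.5, "dx": 0, "dy": 0, "dz": 10, "turn": 0}, {"fingers": 0.5, "dx": 0, "dy": 0, "dz": 20, "turn": 0}, {"fingers": 0.5, "dx": 0, "dy": 0, "dz": 30, "turn": 0}, {"fingers": 0.5, "dx": 0, "dy": 0, "dz": 30, "turn": 0}, {"fingers": 0.5, "dx": 4, "dy": 10, "dz": 30, "turn": 0.02}, {"fingers": 0.5, "dx": 9, "dy": 25, "dz": 12, "turn": 0.04}, {"fingers": 0.5, "dx": 9, "dy": 25, "dz": 0, "turn": 0.04}, {"fingers": 0.5, "dx": 9, "dy": 25, "dz": 0, "turn": 0.04}, {"fingers": 0.5, "dx": 9, "dy": 25, "dz": 0, "turn": 0.04}, {"fingers": 0.5, "dx": 9, "dy": 25, "dz": 0, "turn": 0.04}, {"fingers": 0.5, "dx": 9, "dy": 25, "dz": 0, "turn": 0.04}, {"fingers": 0.5, "dx": 9, "dy": 25, "dz": 0, "turn": 0.04}, {"fingers": 0.5, "dx": 9, "dy": 25, "dz": 0, "turn": 0.04}, {"fingers": 0.5, "dx": 9, "dy": 25, "dz": 0, "turn": 0.04}, {"fingers": 0.5, "dx": 9, "dy": 25, "dz": 0, "turn": 0.04}, {"fingers": 0.5, "dx": 9, "dy": 20, "dz": 0, "turn": 0.04}, {"fingers": 0.5, "dx": 5, "dy": 10, "dz": 0, "turn": 0.02}, {"fingers": 0.5, "dx": 0, "dy": 0, "dz": 0, "turn": 0}, {"fingers": 0.5, "dx": 0, "dy": 0, "dz": 0, "turn": 0}]'

```text
clock: 14.67
position: [0.5758, 0.1034, 0.1515]
ee_rot: [0.001, 0.79, -0.613, 0.021]
contact_force: [0.1, -0.9, -0.8]
width: 0.0265
```

```bash
python3 st.py; python3 w.py w6
```

```text
14.67 [575.8 103.4 151.5] jawyaw -1.319 tilt [ 0.0329 -0.0272] w 0.0265 [ 0.1 -0.9 -0.8] [ 0.05 -0.06 -0.01] [ 0.012  0.008 -0.003 -0.    -0.002  0.001]
14.6667 [0.5758 0.1034 0.1515] jawyaw -1.319 0.026522721535993266 [ 0.11 -0.89 -0.8 ] [ 0.08  0.34  1.65 -0.03  1.12  1.41]
```

View pics/w6.png

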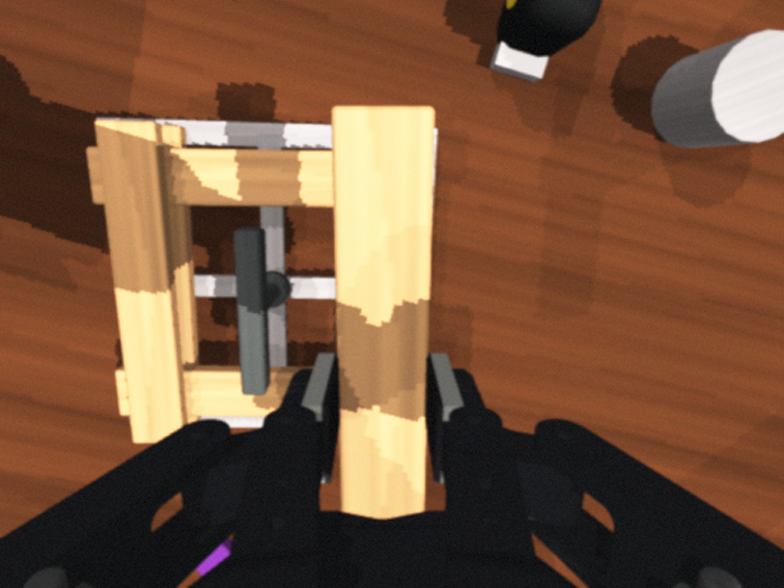

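The second slat is held straight above the right seat, and the left slat is undisturbed. Descending.

Call:
play_rows --series '[{"fingers": 0.5, "dx": 1, "dy": 0, "dz": -15, "turn": -0.008}, {"fingers": 0.5, "dx": 1, "dy": 0, "dz": -25, "turn": -0.008}, {"fingers": 0.5, "dx": 0, "dy": 0, "dz": -25, "turn": -0.007}, {"fingers": 0.5, "dx": 0, "dy": 0, "dz": -15, "turn": 0}, {"fingers": 0.5, "dx": 0, "dy": 0, "dz": -4, "turn": 0}, {"fingers": 0.5, "dx": 0, "dy": 0, "dz": 0, "turn": 0}, {"fingers": 0.5, "dx": 0, "dy": 0, "dz": 0, "turn": 0}]'

```text
clock: 15.3
position: [0.5757, 0.0934, 0.0671]
ee_rot: [0.002, 0.779, -0.627, 0.023]
contact_force: [0.6, -0.4, -0.7]
width: 0.0267
```

```bash
python3 st.py
```

```text
15.3 [575.7  93.4  67.1] jawyaw -1.356 tilt [ 0.0335 -0.0322] w 0.0267 [ 0.6 -0.4 -0.7] [ 0.03  0.03 -0.01] [-0.019 -0.004  0.002 -0.005  0.004 -0.   ]
```

Target is (578.7,103.7), with jaw yaw -1.342.

Call:
play_rows --series '[{"fingers": 0.5, "dx": 1.5, "dy": 5, "dz": -4, "turn": 0.007}, {"fingers": 0.5, "dx": 1, "dy": 4, "dz": -4, "turn": 0.006}, {"fingers": 0.5, "dx": 0, "dy": 1, "dz": -3, "turn": 0}, {"fingers": 0.5, "dx": 0, "dy": 0, "dz": 0, "turn": 0}, {"fingers": 0.5, "dx": 0, "dy": 0, "dz": 0, "turn": 0}]'

```text
clock: 15.72
position: [0.5812, 0.1036, 0.0592]
ee_rot: [-0.001, 0.783, -0.622, 0.026]
contact_force: [-0.0, 0.1, -0.4]
width: 0.0262
```

```bash
python3 st.py
```

```text
15.72 [581.2 103.6  59.2] jawyaw -1.344 tilt [ 0.0416 -0.0313] w 0.0262 [-0.   0.1 -0.4] [ 0.02 -0.03 -0.01] [ 0.007 -0.    -0.003  0.001  0.     0.   ]
```

Call:
play_rows --series '[{"fingers": 0.5, "dx": -2, "dy": 0, "dz": -4, "turn": 0}, {"fingers": 0.5, "dx": -1.5, "dy": 0, "dz": -4, "turn": 0}, {"fingers": 0.5, "dx": 0, "dy": 0, "dz": -2, "turn": 0}, {"fingers": 0.5, "dx": 0, "dy": 0, "dz": 0, "turn": 0}]'

```text
clock: 16.05
position: [0.5777, 0.1042, 0.049]
ee_rot: [-0.001, 0.783, -0.622, 0.027]
contact_force: [-0.2, -0.2, 0.1]
width: 0.0266
```

```bash
python3 st.py
```

```text
16.05 [577.7 104.2  49. ] jawyaw -1.343 tilt [ 0.0431 -0.0313] w 0.0266 [-0.2 -0.2  0.1] [ 0.03  0.02 -0.05] [ 0.001  0.     0.008 -0.002  0.    -0.001]
```

Call:
play_rows --series '[{"fingers": 0.5, "dx": 0.5, "dy": 0, "dz": -1.5, "turn": 0}, {"fingers": 0.5, "dx": 0, "dy": 0, "dz": -1, "turn": 0}, {"fingers": 0.5, "dx": 0, "dy": 0, "dz": -0.5, "turn": 0}, {"fingers": 0.5, "dx": 0, "dy": 0, "dz": 0, "turn": 0}]'

```text
clock: 16.38
position: [0.578, 0.1041, 0.0471]
ee_rot: [-0.001, 0.783, -0.622, 0.027]
contact_force: [0.4, 0.2, 1.3]
width: 0.0264
```

```bash
python3 st.py
```

```text
16.38 [578.  104.1  47.1] jawyaw -1.343 tilt [ 0.0428 -0.0313] w 0.0264 [0.4 0.2 1.3] [ 0.07  0.17 -0.01] [ 0.001 -0.005 -0.003  0.     0.008  0.001]
```

Call:
play_rows --series '[{"fingers": 0.5, "dx": 0, "dy": 0, "dz": -0.7, "turn": 0}, {"fingers": 0.3, "dx": 0, "dy": 0, "dz": 0, "turn": 0}, {"fingers": 0.15, "dx": 0, "dy": 0, "dz": 0, "turn": 0}, {"fingers": 0, "dx": 0, "dy": 0, "dz": 0, "turn": 0}, {"fingers": 0, "dx": 0, "dy": 0, "dz": 0, "turn": 0}, {"fingers": 0, "dx": 0, "dy": 0, "dz": 0, "turn": 0}, {"fingers": 0, "dx": 0, "dy": 0, "dz": 5, "turn": 0}, {"fingers": 0, "dx": 0, "dy": 0, "dz": 10, "turn": 0}, {"fingers": 0, "dx": 0, "dy": 0, "dz": 15, "turn": 0}, {"fingers": 0, "dx": 0, "dy": 0, "dz": 20, "turn": 0}, {"fingers": 0, "dx": 0, "dy": 0, "dz": 20, "turn": 0}, {"fingers": 0, "dx": 0, "dy": 0, "dz": 10, "turn": 0}, {"fingers": 0, "dx": 0, "dy": 0, "dz": 0, "turn": 0}, {"fingers": 0, "dx": 0, "dy": 0, "dz": 0, "turn": 0}]'

```text
clock: 17.55
position: [0.5783, 0.1039, 0.1335]
ee_rot: [-0.002, 0.783, -0.622, 0.027]
contact_force: [0.9, -0.2, 0.0]
width: 0.0425
```

```bash
python3 st.py; python3 w.py w7
```

```text
17.55 [578.3 103.9 133.5] jawyaw -1.343 tilt [ 0.0449 -0.0312] w 0.0425 [ 0.9 -0.2  0. ] [-0.    0.02  0.03] [-0.    -0.025 -0.02  -0.001  0.013 -0.003]
17.55 [0.5783 0.1039 0.1335] jawyaw -1.343 0.04252591806082346 [ 0.85 -0.21  0.04] [ 0.08  0.36  1.67 -0.04  1.07  1.44]
```

View pics/w7.png

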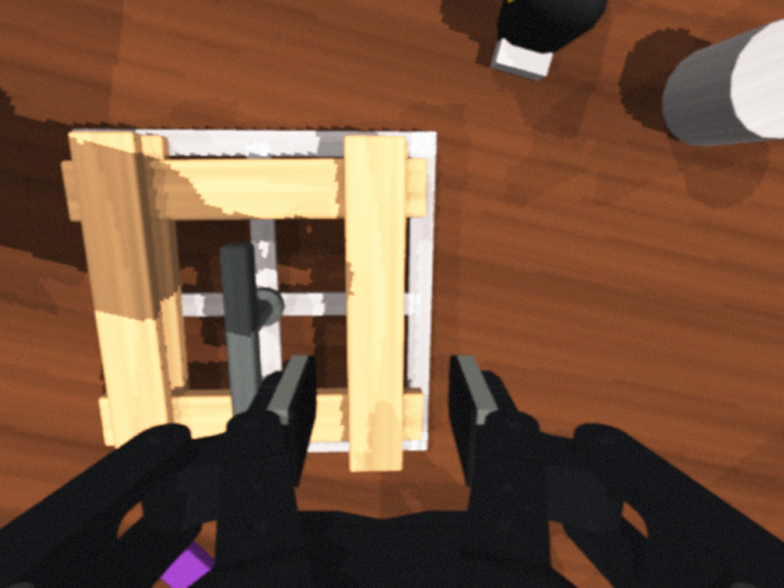

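Both third-layer slats are seated. The tool has picked up about 2–3° of tilt over the moves, so before gripping I'll test whether slow ascending steps remove it.

Call:
play_rows --series '[{"fingers": 0, "dx": 0, "dy": 0, "dz": 4, "turn": 0}, {"fingers": 0, "dx": 0, "dy": 0, "dz": 4, "turn": 0}, {"fingers": 0, "dx": 0, "dy": 0, "dz": 4, "turn": 0}, {"fingers": 0, "dx": 0, "dy": 0, "dz": 4, "turn": 0}, {"fingers": 0, "dx": 0, "dy": 0, "dz": 4, "turn": 0}, {"fingers": 0, "dx": 0, "dy": 0, "dz": 4, "turn": 0}, {"fingers": 0, "dx": 0, "dy": 0, "dz": 4, "turn": 0}, {"fingers": 0, "dx": 0, "dy": 0, "dz": 4, "turn": 0}, {"fingers": 0, "dx": 0, "dy": 0, "dz": 4, "turn": 0}, {"fingers": 0, "dx": 0, "dy": 0, "dz": 4, "turn": 0}, {"fingers": 0, "dx": 0, "dy": 0, "dz": 4, "turn": 0}, {"fingers": 0, "dx": 0, "dy": 0, "dz": 4, "turn": 0}]'

```text
clock: 18.6
position: [0.5757, 0.1037, 0.1821]
ee_rot: [0.001, 0.783, -0.622, 0.024]
contact_force: [-0.3, 0.2, -0.2]
width: 0.0425
```

```bash
python3 st.py; python3 - <<'E'
import pickle
from h import *
s,w=pickle.load(open('w7.pkl','rb'));c=cam(w,s)
E4=back(c,np.array([(345,136),(406,138),(402,470),(350,471)])/1.4,.044)*1000
f=E4[:2].mean(0)-E4[2:].mean(0);print(E4.mean(0).round(1),'len',np.linalg.norm(f).round(1),'yaw',np.arctan2(f[1],f[0]).round(3))
d=E4.mean(0)[:2]-[564.6,162];a=.229;print('carrier xy',d@[np.cos(a),np.sin(a)],d@[-np.sin(a),np.cos(a)])
E
```

```text
18.6 [575.7 103.7 182.1] jawyaw -1.343 tilt [ 0.0366 -0.0318] w 0.0425 [-0.3  0.2 -0.2] [-0.05  0.03 -0.01] [ 0.001 -0.043 -0.082  0.003  0.121 -0.005]
[577.9 103.9  44. ] len 168.0 yaw 0.228
carrier xy -0.21101969846480984 -59.60578524963957
```

Slat 2 is placed at carrier (-0.2,-59.6) with matching yaw. Slow ascent does reduce the tilt, so I keep using it while moving over the handle.

Call:
play_rows --series '[{"fingers": 0, "dx": -1, "dy": 4, "dz": 2, "turn": 0}, {"fingers": 0, "dx": -1, "dy": 4, "dz": 2, "turn": 0}, {"fingers": 0, "dx": -1, "dy": 4, "dz": 2, "turn": 0}, {"fingers": 0, "dx": -1, "dy": 4, "dz": 2, "turn": 0}, {"fingers": 0, "dx": -1, "dy": 4, "dz": 2, "turn": 0}, {"fingers": 0, "dx": -1, "dy": 4, "dz": 2, "turn": 0}, {"fingers": 0, "dx": -1, "dy": 4, "dz": 2, "turn": 0}, {"fingers": 0, "dx": -1, "dy": 4, "dz": 2, "turn": 0}, {"fingers": 0, "dx": -1, "dy": 4, "dz": 2, "turn": 0}, {"fingers": 0, "dx": -1, "dy": 4, "dz": 2, "turn": 0}, {"fingers": 0, "dx": -1, "dy": 4, "dz": 2, "turn": 0}, {"fingers": 0, "dx": -1, "dy": 4, "dz": 2, "turn": 0}, {"fingers": 0, "dx": -1, "dy": 4, "dz": 2, "turn": 0}, {"fingers": 0, "dx": -1, "dy": 4, "dz": 2, "turn": 0}]'

```text
clock: 19.77
position: [0.56, 0.1658, 0.2134]
ee_rot: [0.001, 0.783, -0.622, 0.024]
contact_force: [0.4, -0.2, 0.7]
width: 0.0425
```

```bash
python3 st.py; python3 -c "
from rig import *;print(get_state()['qpos'].round(4))"
```

```text
19.77 [560.  165.8 213.4] jawyaw -1.343 tilt [ 0.0366 -0.0316] w 0.0425 [ 0.4 -0.2  0.7] [-0.03  0.01  0.04] [ 0.095 -0.013 -0.052 -0.001  0.067  0.094]
[ 0.1919  0.2935  1.5539 -0.0398  1.2645  1.5455]
```

Call:
play_rows --series '[{"fingers": 0, "dx": 0, "dy": 0, "dz": 0, "turn": 0.1}, {"fingers": 0, "dx": 0, "dy": 0, "dz": 0, "turn": 0.1}, {"fingers": 0, "dx": 0, "dy": 0, "dz": 0, "turn": 0.1}, {"fingers": 0, "dx": 0, "dy": 0, "dz": 0, "turn": 0.1}, {"fingers": 0, "dx": 0, "dy": 0, "dz": 0, "turn": 0.1}, {"fingers": 0, "dx": 0, "dy": 0, "dz": 0, "turn": 0.1}, {"fingers": 0, "dx": 0, "dy": 0, "dz": 0, "turn": 0.1}, {"fingers": 0, "dx": 0, "dy": 0, "dz": 0, "turn": 0.1}, {"fingers": 0, "dx": 0, "dy": 0, "dz": 0, "turn": 0}, {"fingers": 0, "dx": 0, "dy": 0, "dz": 0, "turn": 0}]'

```text
clock: 20.6
position: [0.5595, 0.1695, 0.2154]
ee_rot: [-0.01, 0.968, -0.249, 0.023]
contact_force: [0.0, -0.2, -0.1]
width: 0.043
```

```bash
echo "print(s['qpos'].round(4))">>st.py; python3 st.py
```

```text
20.6 [559.5 169.5 215.4] jawyaw -0.504 tilt [0.0487 0.0075] w 0.043 [ 0.  -0.2 -0.1] [-0.01  0.07  0.05] [ 0.002 -0.001 -0.003 -0.001  0.001 -0.011]
[ 1.7590e-01  2.8100e-01  1.5671e+00 -1.2000e-03  1.2443e+00  6.7970e-01]
```

Call:
play_rows --series '[{"fingers": 0, "dx": 0, "dy": 0, "dz": 0, "turn": -0.02}, {"fingers": 0, "dx": 0, "dy": 0, "dz": 0, "turn": -0.02}, {"fingers": 0, "dx": 0, "dy": 0, "dz": 0, "turn": -0.02}, {"fingers": 0, "dx": 0, "dy": 0, "dz": 0, "turn": -0.02}, {"fingers": 0, "dx": 0, "dy": 0, "dz": 0, "turn": -0.02}, {"fingers": 0, "dx": 0, "dy": 0, "dz": 0, "turn": -0.02}, {"fingers": 0, "dx": 0, "dy": 0, "dz": 0, "turn": -0.02}, {"fingers": 0, "dx": 0, "dy": 0, "dz": 0, "turn": -0.02}, {"fingers": 0, "dx": 0, "dy": 0, "dz": 0, "turn": -0.02}, {"fingers": 0, "dx": 0, "dy": 0, "dz": 0, "turn": -0.02}]'

```text
clock: 21.43
position: [0.5594, 0.17, 0.2155]
ee_rot: [-0.007, 0.934, -0.357, 0.024]
contact_force: [0.3, -0.4, 1.0]
width: 0.0425
```

```bash
python3 st.py
```

```text
21.43 [559.4 170.  215.5] jawyaw -0.731 tilt [ 0.0491 -0.0037] w 0.0425 [ 0.3 -0.4  1. ] [ 0.04  0.05 -0.04] [ 0.008  0.003 -0.003 -0.013  0.005  0.276]
[ 0.1836  0.2826  1.5645 -0.0133  1.2469  0.9185]
```

Turning rotates the tilt exactly with the tool, so it is now purely radial. Slow ascent should remove that part.

Call:
play_rows --series '[{"fingers": 0, "dx": 0, "dy": 0, "dz": 4, "turn": -0.02}, {"fingers": 0, "dx": 0, "dy": 0, "dz": 4, "turn": 0}, {"fingers": 0, "dx": 0, "dy": 0, "dz": 4, "turn": 0}, {"fingers": 0, "dx": 0, "dy": 0, "dz": 4, "turn": 0}, {"fingers": 0, "dx": 0, "dy": 0, "dz": 4, "turn": 0}, {"fingers": 0, "dx": 0, "dy": 0, "dz": 4, "turn": 0}, {"fingers": 0, "dx": 0, "dy": 0, "dz": 4, "turn": 0}, {"fingers": 0, "dx": 0, "dy": 0, "dz": 4, "turn": 0}, {"fingers": 0, "dx": 0, "dy": 0, "dz": 4, "turn": 0}, {"fingers": 0, "dx": 0, "dy": 0, "dz": 4, "turn": 0}, {"fingers": 0, "dx": 0, "dy": 0, "dz": 4, "turn": 0}, {"fingers": 0, "dx": 0, "dy": 0, "dz": 4, "turn": 0}, {"fingers": 0, "dx": 0, "dy": 0, "dz": 4, "turn": 0}, {"fingers": 0, "dx": 0, "dy": 0, "dz": 4, "turn": 0}, {"fingers": 0, "dx": 0, "dy": 0, "dz": 4, "turn": 0}, {"fingers": 0, "dx": 0, "dy": 0, "dz": 4, "turn": 0}, {"fingers": 0, "dx": 0, "dy": 0, "dz": 0, "turn": 0}]'

```text
clock: 22.85
position: [0.5598, 0.17, 0.2876]
ee_rot: [-0.007, 0.929, -0.368, 0.025]
contact_force: [-0.5, 0.0, -0.1]
width: 0.0428
```

```bash
python3 st.py
```

```text
22.85 [559.8 170.  287.6] jawyaw -0.756 tilt [ 0.051  -0.0045] w 0.0428 [-0.5  0.  -0.1] [ 0.03  0.04 -0.01] [-0.001  0.003  0.006  0.001 -0.002 -0.   ]
[ 0.1843  0.2443  1.4388 -0.014   1.4091  0.9411]
```

Call:
play_rows --series '[{"fingers": 0, "dx": 0, "dy": 0, "dz": 25, "turn": 0}, {"fingers": 0, "dx": 0, "dy": 0, "dz": 0, "turn": 0}, {"fingers": 0, "dx": 0, "dy": 0, "dz": 0, "turn": 0}, {"fingers": 0, "dx": 0, "dy": 0, "dz": 25, "turn": 0}, {"fingers": 0, "dx": 0, "dy": 0, "dz": 0, "turn": 0}, {"fingers": 0, "dx": 0, "dy": 0, "dz": 0, "turn": 0}]'

```text
clock: 23.35
position: [0.5588, 0.1698, 0.3369]
ee_rot: [-0.006, 0.929, -0.368, 0.023]
contact_force: [-1.0, 0.3, -0.0]
width: 0.0428
```

```bash
python3 st.py
```

```text
23.35 [558.8 169.8 336.9] jawyaw -0.755 tilt [ 0.047  -0.0053] w 0.0428 [-1.   0.3 -0. ] [ 0.04  0.08 -0.  ] [-0.001 -0.021 -0.054  0.     0.001 -0.   ]
[ 0.1843  0.2296  1.3401 -0.0138  1.5267  0.9395]
```

Call:
play_rows --series '[{"fingers": 0, "dx": 0, "dy": 0, "dz": -35, "turn": 0}, {"fingers": 0, "dx": 0, "dy": 0, "dz": -35, "turn": 0}, {"fingers": 0, "dx": 0, "dy": 0, "dz": -35, "turn": 0}, {"fingers": 0, "dx": 0, "dy": 0, "dz": -35, "turn": 0}, {"fingers": 0, "dx": 0, "dy": 0, "dz": 0, "turn": 0}, {"fingers": 0, "dx": 0, "dy": 0, "dz": 0, "turn": 0}]'

```text
clock: 23.85
position: [0.5579, 0.1696, 0.1923]
ee_rot: [-0.008, 0.929, -0.368, 0.025]
contact_force: [0.7, 0.2, 0.5]
width: 0.0427
```

```bash
python3 st.py
```

```text
23.85 [557.9 169.6 192.3] jawyaw -0.756 tilt [ 0.0531 -0.0041] w 0.0427 [0.7 0.2 0.5] [ 0.01 -0.05 -0.  ] [-0.002  0.037  0.077 -0.001 -0.008  0.   ]
[ 0.1843  0.2945  1.6077 -0.0148  1.188   0.9444]
```

Abrupt stops upward reduce the tilt and gentle stops add little. I cycle pulses up with ramps down.

Call:
play_rows --series '[{"fingers": 0, "dx": 0, "dy": 0, "dz": 40, "turn": 0}, {"fingers": 0, "dx": 0, "dy": 0, "dz": 0, "turn": 0}, {"fingers": 0, "dx": 0, "dy": 0, "dz": 40, "turn": 0}, {"fingers": 0, "dx": 0, "dy": 0, "dz": 0, "turn": 0}, {"fingers": 0, "dx": 0, "dy": 0, "dz": 40, "turn": 0}, {"fingers": 0, "dx": 0, "dy": 0, "dz": 0, "turn": 0}, {"fingers": 0, "dx": 0, "dy": 0, "dz": 40, "turn": 0}, {"fingers": 0, "dx": 0, "dy": 0, "dz": 0, "turn": 0}, {"fingers": 0, "dx": 0, "dy": 0, "dz": 0, "turn": 0}]'

```text
clock: 24.6
position: [0.5498, 0.1682, 0.3429]
ee_rot: [-0.008, 0.929, -0.368, 0.026]
contact_force: [-0.1, -0.4, -1.6]
width: 0.0427
```

```bash
python3 st.py
```

```text
24.6 [549.8 168.2 342.9] jawyaw -0.755 tilt [ 0.0547 -0.0039] w 0.0427 [-0.1 -0.4 -1.6] [0.01 0.01 0.02] [ 0.002 -0.066 -0.152 -0.001  0.002  0.001]
[ 0.1845  0.2095  1.3528 -0.0139  1.5261  0.9394]
```

Call:
play_rows --series '[{"fingers": 0, "dx": 0, "dy": 0, "dz": -5, "turn": 0}, {"fingers": 0, "dx": 0, "dy": 0, "dz": -12, "turn": 0}, {"fingers": 0, "dx": 0, "dy": 0, "dz": -20, "turn": 0}, {"fingers": 0, "dx": 0, "dy": 0, "dz": -28, "turn": 0}, {"fingers": 0, "dx": 0, "dy": 0, "dz": -28, "turn": 0}, {"fingers": 0, "dx": 0, "dy": 0, "dz": -25, "turn": 0}, {"fingers": 0, "dx": 0, "dy": 0, "dz": -18, "turn": 0}, {"fingers": 0, "dx": 0, "dy": 0, "dz": -12, "turn": 0}, {"fingers": 0, "dx": 0, "dy": 0, "dz": -7, "turn": 0}, {"fingers": 0, "dx": 0, "dy": 0, "dz": -4, "turn": 0}, {"fingers": 0, "dx": 0, "dy": 0, "dz": -2, "turn": 0}, {"fingers": 0, "dx": 0, "dy": 0, "dz": 0, "turn": 0}]'

```text
clock: 25.6
position: [0.5625, 0.1707, 0.1932]
ee_rot: [-0.021, 0.928, -0.368, 0.047]
contact_force: [0.1, 0.3, -0.7]
width: 0.0429
```

```bash
python3 st.py
```

```text
25.6 [562.5 170.7 193.2] jawyaw -0.757 tilt [0.1023 0.0049] w 0.0429 [ 0.1  0.3 -0.7] [-0.02  0.1  -0.04] [-0.    -0.005 -0.018 -0.001 -0.001 -0.   ]
[ 0.1848  0.2763  1.6356 -0.0155  1.1281  0.9453]
```

The opposite holds: a ramped descent adds strongly, so a ramped ascent should subtract, paired with constant-speed descents.

Call:
play_rows --series '[{"fingers": 0, "dx": 0, "dy": 0, "dz": 5, "turn": 0}, {"fingers": 0, "dx": 0, "dy": 0, "dz": 12, "turn": 0}, {"fingers": 0, "dx": 0, "dy": 0, "dz": 20, "turn": 0}, {"fingers": 0, "dx": 0, "dy": 0, "dz": 28, "turn": 0}, {"fingers": 0, "dx": 0, "dy": 0, "dz": 28, "turn": 0}, {"fingers": 0, "dx": 0, "dy": 0, "dz": 25, "turn": 0}, {"fingers": 0, "dx": 0, "dy": 0, "dz": 18, "turn": 0}, {"fingers": 0, "dx": 0, "dy": 0, "dz": 12, "turn": 0}, {"fingers": 0, "dx": 0, "dy": 0, "dz": 7, "turn": 0}, {"fingers": 0, "dx": 0, "dy": 0, "dz": 4, "turn": 0}, {"fingers": 0, "dx": 0, "dy": 0, "dz": 2, "turn": 0}, {"fingers": 0, "dx": 0, "dy": 0, "dz": 0, "turn": 0}]'

```text
clock: 26.6
position: [0.5647, 0.1712, 0.3771]
ee_rot: [-0.027, 0.928, -0.368, 0.057]
contact_force: [0.2, 0.0, -0.5]
width: 0.0426
```

```bash
python3 st.py
```

```text
26.6 [564.7 171.2 377.1] jawyaw -0.759 tilt [0.1251 0.0092] w 0.0426 [ 0.2  0.  -0.5] [-0.08  0.06 -0.01] [-0.002 -0.002  0.004  0.001 -0.     0.002]
[ 0.1849  0.1884  1.3048 -0.014   1.5234  0.9393]
```

Ramps always add outward radial tilt. Tilt turns with the tool, so I make a half turn (same grasp) to make it inward, then let the ramps cancel it.

Call:
play_rows --series '[{"fingers": 0, "dx": 0, "dy": 0, "dz": 0, "turn": 0.12}, {"fingers": 0, "dx": 0, "dy": 0, "dz": 0, "turn": 0.12}, {"fingers": 0, "dx": 0, "dy": 0, "dz": 0, "turn": 0.12}, {"fingers": 0, "dx": 0, "dy": 0, "dz": 0, "turn": 0.12}, {"fingers": 0, "dx": 0, "dy": 0, "dz": 0, "turn": 0.12}, {"fingers": 0, "dx": 0, "dy": 0, "dz": 0, "turn": 0.12}, {"fingers": 0, "dx": 0, "dy": 0, "dz": 0, "turn": 0.12}, {"fingers": 0, "dx": 0, "dy": 0, "dz": 0, "turn": 0.12}, {"fingers": 0, "dx": 0, "dy": 0, "dz": 0, "turn": 0.12}, {"fingers": 0, "dx": 0, "dy": 0, "dz": 0, "turn": 0.12}, {"fingers": 0, "dx": 0, "dy": 0, "dz": 0, "turn": 0.12}, {"fingers": 0, "dx": 0, "dy": 0, "dz": 0, "turn": 0.12}, {"fingers": 0, "dx": 0, "dy": 0, "dz": 0, "turn": 0.12}, {"fingers": 0, "dx": 0, "dy": 0, "dz": 0, "turn": 0.12}, {"fingers": 0, "dx": 0, "dy": 0, "dz": 0, "turn": 0.12}, {"fingers": 0, "dx": 0, "dy": 0, "dz": 0, "turn": 0.12}, {"fingers": 0, "dx": 0, "dy": 0, "dz": 0, "turn": 0.12}, {"fingers": 0, "dx": 0, "dy": 0, "dz": 0, "turn": 0.12}, {"fingers": 0, "dx": 0, "dy": 0, "dz": 0, "turn": 0.12}, {"fingers": 0, "dx": 0, "dy": 0, "dz": 0, "turn": 0.12}]'

```text
clock: 28.27
position: [0.5561, 0.1686, 0.3507]
ee_rot: [-0.056, 0.643, 0.763, -0.026]
contact_force: [-0.7, -0.6, 0.2]
width: 0.0426
```

```bash
python3 st.py
```

```text
28.27 [556.1 168.6 350.7] jawyaw 1.738 tilt [-0.12    0.0324] w 0.0426 [-0.7 -0.6  0.2] [-0.02 -0.05  0.03] [ 0.091  0.073 -0.062 -0.151  0.102 -1.41 ]
[ 0.1443  0.3082  1.2034  0.0501  1.7443 -1.5913]
```

Call:
play_rows --series '[{"fingers": 0, "dx": 0, "dy": 0, "dz": 0, "turn": 0.1}, {"fingers": 0, "dx": 0, "dy": 0, "dz": 0, "turn": 0.1}, {"fingers": 0, "dx": 0, "dy": 0, "dz": 0, "turn": 0.1}, {"fingers": 0, "dx": 0, "dy": 0, "dz": 0, "turn": 0}, {"fingers": 0, "dx": 0, "dy": 0, "dz": -5, "turn": 0}, {"fingers": 0, "dx": 0, "dy": 0, "dz": -12, "turn": 0}, {"fingers": 0, "dx": 0, "dy": 0, "dz": -20, "turn": 0}, {"fingers": 0, "dx": 0, "dy": 0, "dz": -28, "turn": 0}, {"fingers": 0, "dx": 0, "dy": 0, "dz": -28, "turn": 0}, {"fingers": 0, "dx": 0, "dy": 0, "dz": -25, "turn": 0}, {"fingers": 0, "dx": 0, "dy": 0, "dz": -18, "turn": 0}, {"fingers": 0, "dx": 0, "dy": 0, "dz": -12, "turn": 0}, {"fingers": 0, "dx": 0, "dy": 0, "dz": -7, "turn": 0}, {"fingers": 0, "dx": 0, "dy": 0, "dz": -4, "turn": 0}, {"fingers": 0, "dx": 0, "dy": 0, "dz": -2, "turn": 0}, {"fingers": 0, "dx": 0, "dy": 0, "dz": 0, "turn": 0}]'

```text
clock: 29.6
position: [0.5505, 0.1667, 0.169]
ee_rot: [-0.059, 0.526, 0.848, -0.042]
contact_force: [-1.1, -0.1, 0.5]
width: 0.043
```

```bash
python3 st.py
```

```text
29.6 [550.5 166.7 169. ] jawyaw 2.028 tilt [-0.1441 -0.0081] w 0.043 [-1.1 -0.1  0.5] [ 0.03 -0.06  0.02] [-0.002 -0.003 -0.005  0.003  0.002  0.008]
[ 0.1635  0.3989  1.5143  0.0157  1.3724 -1.8721]
```

Call:
play_rows --series '[{"fingers": 0, "dx": 0, "dy": 0, "dz": 40, "turn": 0}, {"fingers": 0, "dx": 0, "dy": 0, "dz": 0, "turn": 0}, {"fingers": 0, "dx": 0, "dy": 0, "dz": 40, "turn": 0}, {"fingers": 0, "dx": 0, "dy": 0, "dz": 0, "turn": 0}, {"fingers": 0, "dx": 0, "dy": 0, "dz": 40, "turn": 0}, {"fingers": 0, "dx": 0, "dy": 0, "dz": 0, "turn": 0}, {"fingers": 0, "dx": 0, "dy": 0, "dz": 40, "turn": 0}, {"fingers": 0, "dx": 0, "dy": 0, "dz": 0, "turn": 0}, {"fingers": 0, "dx": 0, "dy": 0, "dz": 0, "turn": 0}, {"fingers": 0, "dx": 0, "dy": 0, "dz": -5, "turn": 0}, {"fingers": 0, "dx": 0, "dy": 0, "dz": -12, "turn": 0}, {"fingers": 0, "dx": 0, "dy": 0, "dz": -20, "turn": 0}, {"fingers": 0, "dx": 0, "dy": 0, "dz": -28, "turn": 0}, {"fingers": 0, "dx": 0, "dy": 0, "dz": -28, "turn": 0}, {"fingers": 0, "dx": 0, "dy": 0, "dz": -25, "turn": 0}, {"fingers": 0, "dx": 0, "dy": 0, "dz": -18, "turn": 0}, {"fingers": 0, "dx": 0, "dy": 0, "dz": -12, "turn": 0}, {"fingers": 0, "dx": 0, "dy": 0, "dz": -7, "turn": 0}, {"fingers": 0, "dx": 0, "dy": 0, "dz": -4, "turn": 0}, {"fingers": 0, "dx": 0, "dy": 0, "dz": 0, "turn": 0}]'

```text
clock: 31.27
position: [0.5523, 0.1673, 0.1617]
ee_rot: [-0.046, 0.529, 0.847, -0.029]
contact_force: [0.6, 0.3, 0.2]
width: 0.0427
```

```bash
python3 st.py
```

```text
31.27 [552.3 167.3 161.7] jawyaw 2.023 tilt [-0.1087 -0.0014] w 0.0427 [0.6 0.3 0.2] [ 0.02 -0.08 -0.01] [ 0.001 -0.003 -0.012  0.    -0.001 -0.   ]
[ 0.1634  0.3881  1.5472  0.0169  1.314  -1.8674]
```

That worked (+0.035 per cycle), so I repeat it.

Call:
play_rows --series '[{"fingers": 0, "dx": 0, "dy": 0, "dz": 40, "turn": 0}, {"fingers": 0, "dx": 0, "dy": 0, "dz": 0, "turn": 0}, {"fingers": 0, "dx": 0, "dy": 0, "dz": 40, "turn": 0}, {"fingers": 0, "dx": 0, "dy": 0, "dz": 0, "turn": 0}, {"fingers": 0, "dx": 0, "dy": 0, "dz": 40, "turn": 0}, {"fingers": 0, "dx": 0, "dy": 0, "dz": 0, "turn": 0}, {"fingers": 0, "dx": 0, "dy": 0, "dz": 40, "turn": 0}, {"fingers": 0, "dx": 0, "dy": 0, "dz": 0, "turn": 0}, {"fingers": 0, "dx": 0, "dy": 0, "dz": 0, "turn": 0}, {"fingers": 0, "dx": 0, "dy": 0, "dz": -5, "turn": 0}, {"fingers": 0, "dx": 0, "dy": 0, "dz": -12, "turn": 0}, {"fingers": 0, "dx": 0, "dy": 0, "dz": -20, "turn": 0}, {"fingers": 0, "dx": 0, "dy": 0, "dz": -28, "turn": 0}, {"fingers": 0, "dx": 0, "dy": 0, "dz": -28, "turn": 0}, {"fingers": 0, "dx": 0, "dy": 0, "dz": -25, "turn": 0}, {"fingers": 0, "dx": 0, "dy": 0, "dz": -18, "turn": 0}, {"fingers": 0, "dx": 0, "dy": 0, "dz": -12, "turn": 0}, {"fingers": 0, "dx": 0, "dy": 0, "dz": -7, "turn": 0}, {"fingers": 0, "dx": 0, "dy": 0, "dz": -4, "turn": 0}, {"fingers": 0, "dx": 0, "dy": 0, "dz": 0, "turn": 0}]'

```text
clock: 32.93
position: [0.5569, 0.1682, 0.1553]
ee_rot: [-0.03, 0.529, 0.848, -0.016]
contact_force: [-0.7, 0.5, 0.4]
width: 0.0427
```

Call:
play_rows --series '[{"fingers": 0, "dx": 0, "dy": 0, "dz": 40, "turn": 0}, {"fingers": 0, "dx": 0, "dy": 0, "dz": 0, "turn": 0}, {"fingers": 0, "dx": 0, "dy": 0, "dz": 40, "turn": 0}, {"fingers": 0, "dx": 0, "dy": 0, "dz": 0, "turn": 0}, {"fingers": 0, "dx": 0, "dy": 0, "dz": 40, "turn": 0}, {"fingers": 0, "dx": 0, "dy": 0, "dz": 0, "turn": 0}, {"fingers": 0, "dx": 0, "dy": 0, "dz": 40, "turn": 0}, {"fingers": 0, "dx": 0, "dy": 0, "dz": 0, "turn": 0}, {"fingers": 0, "dx": 0, "dy": 0, "dz": 0, "turn": 0}, {"fingers": 0, "dx": 0, "dy": 0, "dz": -5, "turn": 0}, {"fingers": 0, "dx": 0, "dy": 0, "dz": -12, "turn": 0}, {"fingers": 0, "dx": 0, "dy": 0, "dz": -20, "turn": 0}, {"fingers": 0, "dx": 0, "dy": 0, "dz": -28, "turn": 0}, {"fingers": 0, "dx": 0, "dy": 0, "dz": -28, "turn": 0}, {"fingers": 0, "dx": 0, "dy": 0, "dz": -25, "turn": 0}, {"fingers": 0, "dx": 0, "dy": 0, "dz": -18, "turn": 0}, {"fingers": 0, "dx": 0, "dy": 0, "dz": -12, "turn": 0}, {"fingers": 0, "dx": 0, "dy": 0, "dz": -7, "turn": 0}, {"fingers": 0, "dx": 0, "dy": 0, "dz": -4, "turn": 0}, {"fingers": 0, "dx": 0, "dy": 0, "dz": 0, "turn": 0}]'

```text
clock: 34.6
position: [0.5622, 0.1694, 0.1491]
ee_rot: [-0.014, 0.529, 0.848, -0.001]
contact_force: [-0.1, -0.2, 0.0]
width: 0.0426
```

```bash
python3 st.py
```

```text
34.6 [562.2 169.4 149.1] jawyaw 2.026 tilt [-0.0256  0.013 ] w 0.0426 [-0.1 -0.2  0. ] [-0.   -0.03 -0.01] [ 0.     0.001 -0.011 -0.    -0.003 -0.001]
[ 0.1639  0.3693  1.6069  0.0183  1.1886 -1.8693]
```

Tilt is down to about 1.6°. Now I align with the handle.

Call:
play_rows --series '[{"fingers": 0, "dx": 0, "dy": -2, "dz": 0, "turn": -0.06}, {"fingers": 0, "dx": 1, "dy": -3, "dz": 0, "turn": -0.06}, {"fingers": 0, "dx": 1, "dy": -2, "dz": 0, "turn": -0.06}, {"fingers": 0, "dx": 0, "dy": 0, "dz": 0, "turn": -0.04}, {"fingers": 0, "dx": 0, "dy": 0, "dz": 0, "turn": 0}, {"fingers": 0, "dx": 0, "dy": 0, "dz": 0, "turn": 0}]'

```text
clock: 35.1
position: [0.5692, 0.1631, 0.1547]
ee_rot: [-0.01, 0.623, 0.782, 0.005]
contact_force: [0.2, -0.3, 0.2]
width: 0.0429
```

```bash
python3 st.py;python3 w.py w8
```

```text
35.1 [569.2 163.1 154.7] jawyaw 1.797 tilt [-0.0092  0.02  ] w 0.0429 [ 0.2 -0.3  0.2] [ 0.01  0.02 -0.03] [-0.002 -0.011 -0.014  0.001  0.002  0.005]
[ 0.1488  0.3629  1.6016  0.0229  1.1833 -1.6571]
35.1 [0.5692 0.1631 0.1547] jawyaw 1.797 0.042855786793151496 [ 0.25 -0.28  0.25] [ 0.15  0.36  1.6   0.02  1.18 -1.66]
```

View pics/w8.png

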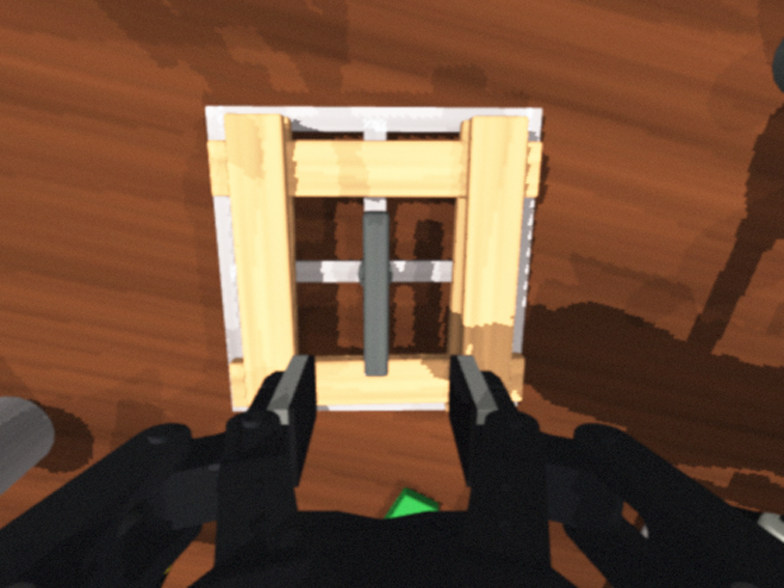

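The full stack is intact and the T-bar (363–389, 212–376) lies parallel to the jaws. I measure its centre from this view.

```bash
python3 - <<'E'
import pickle
from h import *
s,w=pickle.load(open('w8.pkl','rb'));c=cam(w,s)
P=back(c,np.array([(363,212),(389,212),(387,376),(365,376)])/1.4,.073)*1000
f=P[2:].mean(0)-P[:2].mean(0);print(P.mean(0).round(1),np.linalg.norm(f).round(1),np.arctan2(f[1],f[0]).round(3))
E
```

```text
[563.5 161.7  73. ] 79.3 0.225
```

Call:
play_rows --series '[{"fingers": 0, "dx": -2, "dy": 0, "dz": -10, "turn": 0}, {"fingers": 0, "dx": -2, "dy": 0, "dz": -20, "turn": 0}, {"fingers": 0, "dx": 0, "dy": 0, "dz": -20, "turn": 0}, {"fingers": 0, "dx": 0, "dy": 0, "dz": -8, "turn": 0}, {"fingers": 0, "dx": 0, "dy": 0, "dz": 0, "turn": 0}, {"fingers": 0, "dx": 0, "dy": 0, "dz": 0, "turn": 0}]'

```text
clock: 35.65
position: [0.5657, 0.1637, 0.0954]
ee_rot: [-0.008, 0.621, 0.784, 0.007]
contact_force: [-1.2, -0.1, 0.3]
width: 0.0424
```

```bash
python3 st.py
```

```text
35.65 [565.7 163.7  95.4] jawyaw 1.801 tilt [-0.0041  0.0209] w 0.0424 [-1.2 -0.1  0.3] [ 0.04 -0.02 -0.02] [ 0.     0.009  0.012  0.    -0.006 -0.005]
[ 0.1508  0.4111  1.6904  0.0247  1.0412 -1.663 ]
```

Call:
play_rows --series '[{"fingers": 0, "dx": -1, "dy": -1, "dz": -10, "turn": 0}, {"fingers": 0, "dx": -1, "dy": -1, "dz": -12, "turn": 0}, {"fingers": 0, "dx": 0, "dy": 0, "dz": -9, "turn": 0}, {"fingers": 0, "dx": 0, "dy": 0, "dz": -3, "turn": 0}, {"fingers": 0, "dx": 0, "dy": 0, "dz": 0, "turn": 0}, {"fingers": 0, "dx": 0, "dy": 0, "dz": 0, "turn": 0}]'

```text
clock: 36.15
position: [0.5659, 0.162, 0.0615]
ee_rot: [-0.006, 0.621, 0.784, 0.009]
contact_force: [-0.2, -0.2, 0.2]
width: 0.0428
```

```bash
python3 st.py
```

```text
36.15 [565.9 162.   61.5] jawyaw 1.802 tilt [0.0015 0.0218] w 0.0428 [-0.2 -0.2  0.2] [ 0.03 -0.02 -0.02] [-0.002  0.003  0.    -0.001 -0.002 -0.001]
[ 0.1478  0.4449  1.7347  0.0261  0.9576 -1.6693]
```

Call:
play_rows --series '[{"fingers": 0, "dx": -1.5, "dy": 0, "dz": -2.5, "turn": 0}, {"fingers": 0, "dx": 0, "dy": 0, "dz": 0, "turn": 0}, {"fingers": 0.3, "dx": 0, "dy": 0, "dz": 0, "turn": 0}, {"fingers": 0.5, "dx": 0, "dy": 0, "dz": 0, "turn": 0}, {"fingers": 0.6, "dx": 0, "dy": 0, "dz": 0, "turn": 0}, {"fingers": 0.7, "dx": 0, "dy": 0, "dz": 0, "turn": 0}, {"fingers": 0.8, "dx": 0, "dy": 0, "dz": 0, "turn": 0}, {"fingers": 0.9, "dx": 0, "dy": 0, "dz": 0, "turn": 0}, {"fingers": 1, "dx": 0, "dy": 0, "dz": 0, "turn": 0}, {"fingers": 1, "dx": 0, "dy": 0, "dz": 0, "turn": 0}, {"fingers": 1, "dx": 0, "dy": 0, "dz": 0, "turn": 0}, {"fingers": 1, "dx": 0, "dy": 0, "dz": 0, "turn": 0}]' --squeeze 30

```text
clock: 37.15
position: [0.5658, 0.1619, 0.0607]
ee_rot: [-0.005, 0.621, 0.784, 0.01]
contact_force: [0.5, -0.4, -0.5]
width: 0.0117
```

Call:
play_rows --series '[{"fingers": 1, "dx": 0, "dy": 0, "dz": 0, "turn": 0}, {"fingers": 1, "dx": 0, "dy": 0, "dz": 0, "turn": 0}, {"fingers": 1, "dx": 0, "dy": 0, "dz": 0, "turn": 0}, {"fingers": 1, "dx": 0, "dy": 0, "dz": 0, "turn": 0}]' --squeeze 90

```text
clock: 37.48
position: [0.5659, 0.1619, 0.0609]
ee_rot: [-0.004, 0.621, 0.784, 0.01]
contact_force: [-0.6, -0.2, 0.1]
width: 0.0101
```

```bash
python3 st.py
```

```text
37.48 [565.9 161.9  60.9] jawyaw 1.802 tilt [0.0059 0.0217] w 0.0101 [-0.6 -0.2  0.1] [-0.16 -0.01 -0.13] [ 0.    -0.001  0.001  0.002  0.001 -0.001]
[ 0.148   0.4437  1.7387  0.0254  0.9504 -1.6681]
```

Call:
play_rows --series '[{"fingers": 1, "dx": 0, "dy": 0, "dz": 3, "turn": 0}, {"fingers": 1, "dx": 0, "dy": 0, "dz": 6, "turn": 0}, {"fingers": 1, "dx": 0, "dy": 0, "dz": 8, "turn": 0}, {"fingers": 1, "dx": 0, "dy": 0, "dz": 8, "turn": 0}, {"fingers": 1, "dx": 0, "dy": 0, "dz": 6, "turn": 0}, {"fingers": 1, "dx": 0, "dy": 0, "dz": 0, "turn": 0}, {"fingers": 1, "dx": 0, "dy": 0, "dz": 0, "turn": 0}]'

```text
clock: 38.07
position: [0.562, 0.1618, 0.0914]
ee_rot: [-0.008, 0.621, 0.784, 0.007]
contact_force: [-0.4, 0.1, -5.8]
width: 0.01
```

```bash
python3 st.py;python3 w.py w9
```

```text
38.07 [562.  161.8  91.4] jawyaw 1.802 tilt [-0.0034  0.0209] w 0.01 [-0.4  0.1 -5.8] [-0.1  -0.03 -0.03] [ 0.    -0.013 -0.011 -0.001  0.009 -0.005]
[ 0.1484  0.4096  1.7051  0.0247  1.0273 -1.6668]
38.0667 [0.562  0.1618 0.0914] jawyaw 1.802 0.010036468172749407 [-0.43  0.07 -5.84] [ 0.15  0.41  1.71  0.02  1.03 -1.67]
```

View pics/w9.png

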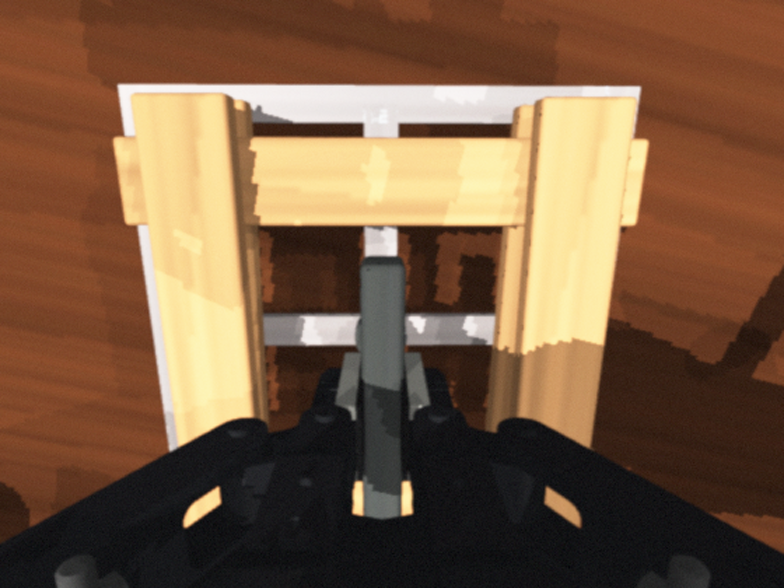

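The whole stack is up and undisturbed; the wrist carries 5.8 N (≈0.6 kg). I continue to about 100 mm.

Call:
play_rows --series '[{"fingers": 1, "dx": 0, "dy": 0, "dz": 4, "turn": 0}, {"fingers": 1, "dx": 0, "dy": 0, "dz": 8, "turn": 0}, {"fingers": 1, "dx": 0, "dy": 0, "dz": 10, "turn": 0}, {"fingers": 1, "dx": 0, "dy": 0, "dz": 10, "turn": 0}, {"fingers": 1, "dx": 0, "dy": 0, "dz": 10, "turn": 0}, {"fingers": 1, "dx": 0, "dy": 0, "dz": 10, "turn": 0}, {"fingers": 1, "dx": 0, "dy": 0, "dz": 8, "turn": 0}, {"fingers": 1, "dx": 0, "dy": 0, "dz": 4, "turn": 0}, {"fingers": 1, "dx": 0, "dy": 0, "dz": 0, "turn": 0}, {"fingers": 1, "dx": 0, "dy": 0, "dz": 0, "turn": 0}, {"fingers": 1, "dx": 0, "dy": 0, "dz": 0, "turn": 0}, {"fingers": 1, "dx": 0, "dy": 0, "dz": 0, "turn": 0}]'

```text
clock: 39.12
position: [0.5616, 0.1617, 0.1636]
ee_rot: [-0.007, 0.621, 0.784, 0.008]
contact_force: [0.4, 0.3, -6.4]
width: 0.0103
```

```bash
python3 st.py; python3 - <<'E'
from h import *
a=get_image('scene');b=get_image('wrist')
p=np.vstack([cv2.resize(a['pixels'][140:300,200:413],(720,540))[:300*9//10*2],]) 
q=cv2.resize(b['pixels'],(400,300));p=cv2.resize(a['pixels'][150:285,225:405],(400,300))
cv2.imwrite('pics/fin.png',np.hstack([p,q])[:,:,::-1])
E
```

```text
39.12 [561.6 161.7 163.6] jawyaw 1.802 tilt [-0.0014  0.0211] w 0.0103 [ 0.4  0.3 -6.4] [-0.06 -0.09  0.  ] [ 0.002  0.005  0.008  0.001 -0.001  0.004]
[ 0.1484  0.3411  1.6123  0.0227  1.1866 -1.6625]
```

No more pictures can be viewed, so I check numerically: the carried stack should look the same in the wrist view as just after lift-off. Then I sign off.

```bash
python3 - <<'E'
from h import *
import pickle
s,w=pickle.load(open('w9.pkl','rb'));n=get_image('wrist')
def g(i):
    h=cv2.cvtColor(i['pixels'],cv2.COLOR_RGB2HSV);return (h[...,0]>14)&(h[...,0]<28)&(h[...,1]>50)&(h[...,2]>90)
A,B=g(w)[:300],g(n)[:300];print('IoU',(A&B).sum()/(A|B).sum(),A.sum(),B.sum())
warp=np.eye(2,3,dtype=np.float32);cc,warp=cv2.findTransformECC(A.astype(np.float32),B.astype(np.float32),warp,cv2.MOTION_EUCLIDEAN);print(cc,warp.round(3))
s=get_state();print(s['contact_force'].round(1),s['width'])
E
python3 -c "from rig import *;print(sign_off())"
```

```text
IoU 0.927915749078778 44575 43845
0.9948749464440634 [[ 1.    -0.    -0.065]
 [ 0.     1.     0.03 ]]
[ 0.3 -0.6 -5.8] 0.01018608082644779
the job is handed in; nothing more can be done
None
```

I set both loose slats down as the third layer, lifted the carrier by its T-handle about 103 mm, and signed off while holding it steady, at about 39 s on the clock.

**Slats:** Measured in the wrist view after release, the slats lie at carrier (1.0, +59.7) and (-0.2, -59.6) mm, against seats at (0, ±60). Both were parallel to the carrier's x to within 0.005 rad.

**Lift:** The wrist carries about 6 N, which matches the loaded carrier's 0.6 kg. Comparing the wrist view at the top with the one just after lift-off shows the stack shifted by less than 0.1 px, so nothing moved on the way up.

**Level:** The tool drifted off vertical during the moves, at worst about 8° with the gripper empty. I brought that down before gripping, and the final hold still leans about 1.2°, steady through the lift.

**Checks that failed or are missing:**
- One early triangulation of the T-bar ends from the top view was wrong, and I discarded it. The fits from the wrist views agreed to about 1 mm.
- I could not view the final scene picture because the 12-picture limit was reached.
- I took no closing look at the rest of the bench. No pose reading or force suggested contact with anything else.

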